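# Fit the two hanger arms of the pipette stand

## Task

Fit both pipette hanger arms: slide the rod of the wide-forked arm into the taller holder and the rod of the narrow-forked arm into the lower one, each fully home with its collar against the holder's face and the side spring plunger clicked into the rod's groove. Leave both forks level with their lips up, and do not push or knock over any of the other things on the bench.

Things in the scene. Friction and masses are not known exactly. Their poses are not given: they have to be found in the camera images.
- hanger_wide: Loose dark metal hanger arm, steel rod, with the wide fork (96 mm across), lies flat. Origin: centre of its grip block's underside; x along the rod to its tip, z up. Block x -20..20, y -8..8, z 0..26 mm (grip across y). Collar x 20..26, then rod to x 96, axis at z 13. Fork behind, z 0..8: stem 16 wide to x -45, cross bar x -57..-45, two prongs to x -105 with lips up to z 16. 190 g.
- hanger_wide_collar (a point): Point on the wide hanger's rod axis at the front (rod side) face of its collar (collar diameter 25.6 mm); axes as the hanger's.
- hanger_wide_tip (a point): Tip of the wide hanger's rod, 70 mm in front of the collar's face. Rod: round, diameter 12 mm, last 14 mm tapered to 5 mm. A V groove 2.8 mm deep and 10 mm wide runs round it, centred 35 mm from the collar's face.
- hanger_narrow: Loose dark metal hanger arm, steel rod, with the narrow fork (48 mm across), lies flat. Origin: centre of its grip block's underside; x along the rod to its tip, z up. Block x -20..20, y -8..8, z 0..26 mm (grip across y). Collar x 20..26, then rod to x 96, axis at z 13. Fork behind, z 0..8: stem 16 wide to x -45, cross bar x -57..-45, two prongs to x -105 with lips up to z 16. 160 g.
- hanger_narrow_collar (a point): Point on the narrow hanger's rod axis at the front (rod side) face of its collar (collar diameter 25.6 mm); axes as the hanger's.
- hanger_narrow_tip (a point): Tip of the narrow hanger's rod, 70 mm in front of the collar's face. Rod: round, diameter 12 mm, last 14 mm tapered to 5 mm. A V groove 2.8 mm deep and 10 mm wide runs round it, centred 35 mm from the collar's face.
- holder_tall: Fixed tall rod holder: grey head 40 x 40 x 60 (deep) mm on a pillar, base plate 85 x 80 x 10. Origin: on the bench below the bore's mouth; x is the way the rod slides in (level, roughly away from the robot), z up. Bore axis at z 110 mm. Plunger barrel (diameter 17) and black knob stand out on the -y side at x 35, to 50 mm from the axis.
- holder_tall_mouth (a point): Centre of the bore at the mouth face of the tall holder; axes as the holder's. Bore: level, square, 14.4 mm across, 60 mm long, open at both ends; mouth flared to 20 mm over the first 6 mm.
- holder_tall_plunger (a joint): Side spring plunger of the tall holder, 35.5 mm behind the mouth face, m: 0 = round nose (radius 3.5 mm) 6 mm into the bore; grows as the rod pushes it back (about 3 mm on the full rod, under 2 mm in the groove). Spring 2 N at 0 plus 1 N per mm; sliding the rod past it takes roughly 4 to 12 N.
- holder_low: Fixed low rod holder: grey head 40 x 40 x 60 (deep) mm on a pillar, base plate 85 x 80 x 10. Origin: on the bench below the bore's mouth; x is the way the rod slides in (level, roughly away from the robot), z up. Bore axis at z 70 mm. Plunger barrel (diameter 17) and black knob stand out on the -y side at x 35, to 50 mm from the axis.
- holder_low_mouth (a point): Centre of the bore at the mouth face of the low holder; axes as the holder's. Bore: level, square, 14.4 mm across, 60 mm long, open at both ends; mouth flared to 20 mm over the first 6 mm.
- holder_low_plunger (a joint): Side spring plunger of the low holder, 35.5 mm behind the mouth face, m: 0 = round nose (radius 3.5 mm) 6 mm into the bore; grows as the rod pushes it back (about 3 mm on the full rod, under 2 mm in the groove). Spring 2 N at 0 plus 1 N per mm; sliding the rod past it takes roughly 4 to 12 N.
- chip_tray: Loose clear tray with a black chip, 120 x 64 x 14 mm, bystander; origin under its centre.
- vial_a: Loose amber vial, diameter 28, height 44 mm, standing near the wide arm, bystander; origin under its centre.
- vial_b: The same kind of vial, near the narrow arm, bystander.
- tube_a: Loose capped tube on a round foot, foot diameter 36, height 46 mm, near the wide arm, bystander; origin under its centre.
- tube_b: The same kind of tube, near the narrow arm, bystander.
- reagent_bottle: Loose bottle, diameter 68, height 150 mm, bystander; origin under its centre.
- beaker: Loose open beaker, diameter 84, height 100 mm, bystander; origin under its centre.
- timer: Loose flat white bench timer behind and between the holders, 50 x 70 x 26 mm, bystander; origin under its centre.
Not all that is in view belongs to the job. What is shaped like the hanger_wide but purple is not meant. Leave any green look-alike of the hanger_narrow alone.

How it is judged:
By the outcome, as a careful person would: the job done as asked, in the order asked, and still so for the second after the job is handed in, with the robot touching nothing.
It also fails if it takes over 69 s, if anything falls off the work surface, if the arm or the gripper's body presses on something with over 40 N, if the wrist force passes 120 N, or if a joint passes its speed limit or range.

## Robot

A 6-joint arm with a two-finger parallel gripper is mounted at the origin on the work surface. World frame = base frame: x ahead of the robot, y to its left, z up, the work surface at z = 0. Lengths are in m, angles in rad, forces in N, time in s.
With the tool pointing down it reaches from about 0.325 to 0.9 m from the base axis. Payload 6.1 kg.
Tool frame: the origin (TCP) lies at the very end of the fingers, on their centre line; the grasp point (between the pads) lies 19 mm behind it; z points along the fingers, y is the direction in which the jaws open and shut (so a half turn about z gives the same grasp; the last joint's range is limited). The gripper opens to 85 mm and grips with 20 to 120 N. Pads are 22 mm wide; open, the fingers measure 114 mm over their backs; the gripper's body (76 mm by 85 mm) begins 54 mm behind the grasp point. The pads swing forward as they close: fully open they stand 13 mm farther back than shut.
Start: joints at [1.203, 0.22, 1.526, -0, 1.395, -0.126], TCP at [0.15, 0.607, 0.231] pointing down, gripper open.
Joint ranges: [-2.98, 2.98], [-0.91, 2.08], [0.09, 2.57], [-1.24, 4.39], [0.2, 2.65], [-2.68, 2.68]. Speed limits (rad/s): [2.57, 2.57, 3.01, 3.14, 3.14, 3.14].

## Interface

Orientations are given as a unit quaternion [w, x, y, z].
In Python, from plant import readout, get_image, camera_info, arm, recognise, outline_of, pinpoint gives the robot as it stands.
- The arm moves only by the shell command python3 -m crank 'ROWS' [OPENING] [FORCE]. ROWS is JSON, one flat list of numbers, 6 for each row, row after row: the shift along the tool's x, y, z in mm, then the turn, a rotation vector about the tool's x, y, z in rad. A call has 1 to 8 rows; each row shifts and turns the commanded pose from where the row before left it, along the tool's axes as they then stand; what a row does not reach is not made up. A row lasts 1/10 s, in which the tool goes at most 50 mm and 8.59 degrees, less where a joint would pass 70% of its speed; a pose out of reach is approached as far as the arm can. A call is refused whole if a number of a shift passes 50 or a number of a turn 0.15, either way. A call with a gripper value outside its range is refused whole. OPENING is the finger opening in mm, from 0 to 85.4, set as the call begins (- or left out, the last holds). The fingers move at their own pace and stop on an object; FORCE is the grip in N (left out, the last holds). Time passes only in rows, so rows that do not move let the fingers close. It gives the time, the measured TCP pose, the force and the opening at its end, in the units of the state.
- readout.read_state(): the state, without advancing time (a new reading comes with each control period).
- get_image(name): name is "side" or "top"; returns the picture (480x640x3 uint8, red, green, blue); there is no depth.
- camera_info(name): a dict with "camera_matrix" (3x3 intrinsics, pixels), "R" (3x3) and "t" (3): a world point X has camera coordinates R X + t. Camera axes: x right, y down, z forward; pixel columns grow to the right and rows downward; lengths in m; the calibration is good to about 2 mm. A picture is of the moment at which its call begins. camera_info takes no time and is no camera call.
- arm.sign_off(): hands the job in, once; it reports no verdict.
Trained networks look in the newest picture that a camera, given by its name, has taken for a name from the list of things; names that differ only in an ending like _2 or _b are one class to them, and where a whole thing is asked for, a point or a joint stands for the part that bears it (a point fixed in the world has none). Each returns a list of dicts, best first, with "confidence" (0 to 1); they miss things now and then, are a little off and sometimes report something else, mostly with a low value. They report only what shows in the picture. A call takes as long as a camera call. They do not tell look-alikes from the thing itself.
- recognise(query, camera): "point" ([x, y, z] in m, in world coordinates, good to about 4 mm: the middle of the surface that is visible of it).
- outline_of(query, camera): "region" (480x640 bool, what is visible of it).
- pinpoint(query, camera): "point" ([x, y, z] in m, in world coordinates, good to about 4 mm: a listed point, or the origin of a listed thing).
The state is a dict: "t": time; "q": joint angles; "joint_velocities": joint speeds; "effort": joint torques, N m; "position": TCP position; "orientation": TCP orientation; "ft_force": force on the tool from outside, world axes, zero at the start; "wrist_torque": the same for the moment, N m; "gripper_width": finger opening in m.
Only numpy, scipy, OpenCV 4.12 (cv2) and the standard library are available. Lean on these libraries where they do the work, as an engineer would, in place of code of your own. Each camera call takes 0.05 s, during which the arm holds its last target.

## Working session

There is one attempt and no reset: what is moved stays moved. The work goes in short steps, Python scripts to look and compute and a shell command to move; the robot and the scene stay as the last step left them, time stands still between calls to the robot, and variables do not carry over. Pictures are saved under pics/ and viewed, and the job is handed in when it is done.

```bash
ls; mkdir -p pics; python3 - <<'E'
from plant import readout,get_image,camera_info
import cv2
for n in("side","top"):
    im=get_image(n); cv2.imwrite(f"pics/{n}0.png",im[:,:,::-1])
    c=camera_info(n); print(n,c)
s=readout.read_state()
print(s)
E
```

```text
pics
side {'camera_matrix': array([[466.33205102,   0.        , 311.27977495],
       [  0.        , 466.33205102, 241.91163365],
       [  0.        ,   0.        ,   1.        ]]), 'R': array([[ 0.82865966, -0.55970502, -0.00731228],
       [-0.36420317, -0.52920138, -0.76635628],
       [ 0.42506379,  0.63771169, -0.64237418]]), 't': array([-0.33275423,  0.27563143,  1.05078476])}
top {'camera_matrix': array([[531.79139634,   0.        , 328.44553701],
       [  0.        , 531.79139634, 241.5927484 ],
       [  0.        ,   0.        ,   1.        ]]), 'R': array([[-1.18065542e-03, -9.99983435e-01,  5.63343047e-03],
       [-9.95604110e-01,  6.47853801e-04, -9.36591519e-02],
       [ 9.36539508e-02, -5.71924571e-03, -9.95588383e-01]]), 't': array([0.05120366, 0.46864703, 1.32434488])}
{'t': 0.1, 'q': array([ 1.20288825e+00,  2.21170778e-01,  1.52748686e+00,  1.41961921e-05,
        1.39470293e+00, -1.26073632e-01]), 'joint_velocities': array([-0.00241871,  0.00104391, -0.00502236, -0.00120318, -0.00105744,
       -0.00033135]), 'effort': array([ 8.32076985e-04, -4.98237133e+01, -3.90551949e+01, -2.87963285e-04,
        5.59265507e-03,  7.20075860e-06]), 'position': array([0.14946457, 0.606308  , 0.23029928]), 'orientation': array([-2.22891530e-04,  1.20623975e-01,  9.92697877e-01, -8.55423382e-04]), 'ft_force': array([0.03063621, 0.01090871, 0.43131913]), 'wrist_torque': array([0.00150436, 0.00615645, 0.04170117]), 'gripper_width': 0.08522573239773407}
```

View pics/side0.png

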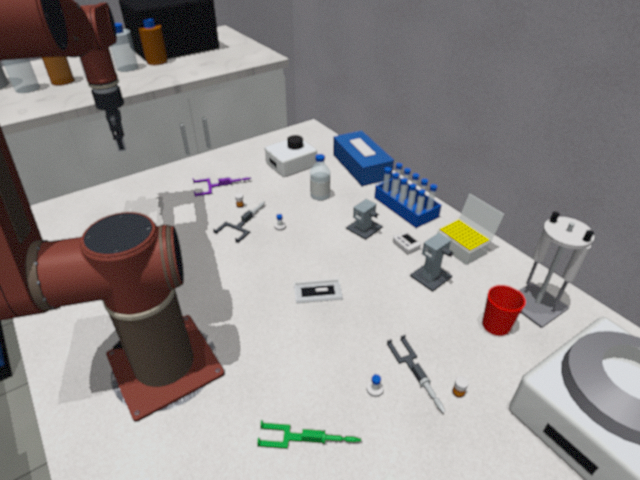

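View pics/top0.png

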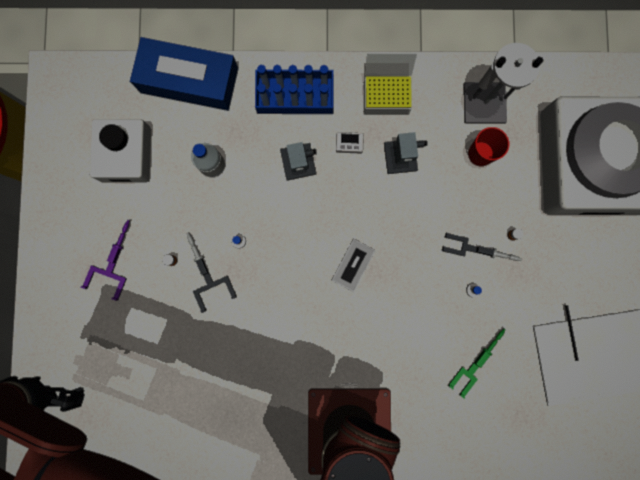

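```bash
python3 - <<'E'
from plant import readout,get_image,pinpoint,recognise
for cam in("top","side"):
  get_image(cam)
  for n in ["hanger_wide","hanger_wide_collar","hanger_wide_tip","hanger_narrow","hanger_narrow_collar","hanger_narrow_tip","holder_tall","holder_tall_mouth","holder_low","holder_low_mouth"]:
    print(cam,n,[(round(d['confidence'],2),(d['point']*1000).round(0) if hasattr(d['point'],'round') else [round(1000*v) for v in d['point']]) for d in pinpoint(n,cam)][:4])
print(readout.read_state()['t'])
E
```

```text
top hanger_wide [(0.75, [436, 597, 1]), (0.67, [407, 372, 0]), (0.4, [648, 122, 4])]
top hanger_wide_collar [(0.85, [428, 382, 7]), (0.56, [462, 589, 15]), (0.44, [446, -350, -1])]
top hanger_wide_tip [(0.96, [492, 410, 15]), (0.77, [528, 565, 8])]
top hanger_narrow [(0.93, [177, -331, -3]), (0.55, [443, -349, 1])]
top hanger_narrow_collar [(0.67, [444, -374, 14]), (0.58, [198, -346, 18])]
top hanger_narrow_tip [(0.94, [252, -393, 16]), (0.93, [426, -440, 14])]
top holder_tall [(0.62, [425, -440, 10]), (0.56, [661, -142, -3])]
top holder_tall_mouth [(0.79, [668, -140, 112]), (0.64, [426, -439, 13])]
top holder_low [(0.68, [646, 124, -1]), (0.35, [441, -371, 14]), (0.33, [471, 279, -4])]
top holder_low_mouth [(0.78, [647, 127, 66]), (0.49, [648, 123, 2])]
side hanger_wide [(0.9, [438, 600, -4]), (0.81, [406, 374, 5]), (0.49, [641, 122, 1])]
side hanger_wide_collar [(0.85, [430, 381, 14]), (0.63, [467, 588, 15])]
side hanger_wide_tip [(0.79, [529, 559, 10]), (0.55, [495, 409, 11])]
side hanger_narrow [(0.93, [450, -349, 2]), (0.93, [174, -336, 0]), (0.52, [345, -318, -1])]
side hanger_narrow_collar [(0.64, [199, -348, 12]), (0.64, [644, 121, 2]), (0.57, [446, -369, 9])]
side hanger_narrow_tip [(0.96, [247, -392, 12]), (0.87, [430, -440, 16])]
side holder_tall [(0.61, [659, -139, -2])]
side holder_tall_mouth [(0.78, [659, -141, 106])]
side holder_low [(0.88, [640, 124, -1])]
side holder_low_mouth [(0.61, [648, 122, 74])]
1.2
```

The wide arm lies at top px (210,270) with its tip at upper left. The narrow arm is at (480,247). The purple and green look-alikes are at (110,260) and (478,360). The low holder is at (298,157) and the tall one at (402,150). Next I'll refine the poses by fitting the models to the outlines.

```bash
cat > h.py <<'E'
import numpy as np, cv2, pickle
from plant import camera_info
CI={n:camera_info(n) for n in("side","top")}
def proj(P,cam):
    c=CI[cam]; X=np.asarray(P,float)@c['R'].T+c['t']; X=X@c['camera_matrix'].T
    return X[:,:2]/X[:,2:]
def box(x0,x1,y0,y1,z0,z1):
    return np.array([[x,y,z] for x in(x0,x1) for y in(y0,y1) for z in(z0,z1)],float)/1000
def cyl(axis,c,r,a,b,r2=None,n=16):
    r2=r if r2 is None else r2
    t=np.linspace(0,2*np.pi,n,endpoint=False);out=[]
    for s,rr in((a,r),(b,r2)):
        for u in t:
            p=[0,0,0]; o=[k for k in range(3) if k!=axis]
            p[axis]=s; p[o[0]]=c[0]+rr*np.cos(u); p[o[1]]=c[1]+rr*np.sin(u); out.append(p)
    return np.array(out,float)/1000
def hanger(w):
    h=w/2; pw=10
    return [box(-20,20,-8,8,0,26),cyl(0,(0,13),12.8,20,26),cyl(0,(0,13),6,26,82),cyl(0,(0,13),6,82,96,2.5),
      box(-45,-20,-8,8,0,8),box(-57,-45,-h,h,0,8),box(-105,-57,h-pw,h,0,8),box(-105,-57,-h,-h+pw,0,8),
      box(-105,-100,h-pw,h,0,16),box(-105,-100,-h,-h+pw,0,16)]
def holder(z,bx=-12):
    return [box(0,60,-20,20,z-20,z+20),box(bx,bx+85,-40,40,0,10),box(15,45,-15,15,10,z-20),cyl(1,(35,z),8.5,-50,-20)]
def place(parts,x,y,yaw,z=0):
    c,s=np.cos(yaw),np.sin(yaw);R=np.array([[c,-s,0],[s,c,0],[0,0,1]])
    return [p@R.T+[x,y,z] for p in parts]
S=4
def mask(parts,cam,roi):
    x0,y0,x1,y1=roi
    m=np.zeros(((y1-y0)*S,(x1-x0)*S),np.uint8)
    for p in parts:
        q=(proj(p,cam)+0.5-[x0,y0])*S-0.5
        hull=cv2.convexHull(np.round(q*16).astype(np.int32))
        cv2.fillConvexPoly(m,hull,255,shift=4)
    return cv2.resize(m,None,fx=1/S,fy=1/S,interpolation=cv2.INTER_AREA)/255.
def overlay(im,parts,cam,roi,f,fn):
    x0,y0,x1,y1=roi
    c=cv2.resize(im[y0:y1,x0:x1,::-1],None,fx=f,fy=f,interpolation=cv2.INTER_CUBIC)
    for p in parts:
        q=(proj(p,cam)+0.5-[x0,y0])*f-0.5
        cv2.polylines(c,[cv2.convexHull(np.round(q).astype(np.int32))],True,(0,0,255),1)
    cv2.imwrite(fn,c)
E
python3 - <<'E'
from h import *
from plant import get_image,outline_of
D={}
for cam in("top","side"):
    D[cam]=get_image(cam)
    for n in("hanger_wide","hanger_narrow","holder_tall","holder_low"):
        D[cam,n]=outline_of(n,cam)
        for d in D[cam,n]:
            ys,xs=np.nonzero(d['region']); print(cam,n,round(d['confidence'],2),xs.min(),xs.max(),ys.min(),ys.max(),len(xs))
pickle.dump(D,open('d.pkl','wb'))
E
```

```text
top hanger_wide 0.68 187 235 234 311 719
top hanger_wide 0.66 82 128 221 300 777
top hanger_narrow 0.93 449 503 330 397 741
top hanger_narrow 0.69 442 520 233 260 646
top holder_tall 0.88 384 427 132 173 1270
top holder_tall 0.34 442 519 235 259 583
top holder_low 0.89 281 315 142 179 1029
side hanger_wide 0.85 196 249 176 195 347
side hanger_wide 0.68 213 263 202 242 529
side hanger_narrow 0.84 258 360 421 447 1158
side hanger_narrow 0.67 387 444 335 410 938
side holder_tall 0.78 411 451 233 290 1345
side holder_low 0.74 347 382 197 240 962
side holder_low 0.59 213 265 201 242 493
```

```bash
cat > fit.py <<'E'
from h import *
from scipy.optimize import minimize
D=pickle.load(open('d.pkl','rb'))
init={"hanger_wide":(.407,.373,.42),"hanger_narrow":(.447,-.349,-1.77),"holder_tall":(.660,-.140,0.),"holder_low":(.645,.124,0.1)}
mk={"hanger_wide":lambda e:hanger(96),"hanger_narrow":lambda e:hanger(48),"holder_tall":lambda e:holder(110,e),"holder_low":lambda e:holder(70,e)}
for n in init:
    x0=np.array(init[n]); T={}
    for cam in("top","side"):
        c=proj([[x0[0],x0[1],.05]],cam)[0]
        best=min(D[cam,n],key=lambda d:np.hypot(*(np.array(np.nonzero(d['region'])).mean(1)[::-1]-c)))
        ys,xs=np.nonzero(best['region']); roi=(xs.min()-12,ys.min()-12,xs.max()+13,ys.max()+13)
        T[cam]=(best['region'][roi[1]:roi[3],roi[0]:roi[2]].astype(float),roi)
    def cost(p,cams=("top","side")):
        pts=place(mk[n](p[3]*1000-0),p[0],p[1],p[2]*10)
        return sum(np.abs(cv2.GaussianBlur(mask(pts,c,T[c][1])-T[c][0],(0,0),0.7)).sum()/T[c][0].sum() for c in cams)
    for cams in (("top","side"),("top",),("side",)):
        b=None
        for dy in(-.2,0,.2):
            s=[x0[0],x0[1],(x0[2]+dy)/10,-.012]
            sim=np.array([s]+[np.array(s)+.012*np.eye(4)[k] for k in range(4)])
            r=minimize(cost,s,args=(cams,),method='Nelder-Mead',options=dict(initial_simplex=sim,xatol=1e-5,fatol=1e-5,maxiter=600))
            if b is None or r.fun<b.fun:b=r
        print(n,cams,(b.x[:2]*1000).round(1),'yaw deg',round(np.degrees(b.x[2]*10),2),'bx',round(b.x[3]*1000,1),'cost',round(b.fun,3))
        if len(cams)==2:
            for c in cams: overlay(D[c],place(mk[n](b.x[3]*1000),b.x[0],b.x[1],b.x[2]*10),c,T[c][1],5,f'pics/ov_{n}_{c}.png')
E
python3 fit.py
python3 - <<'E'
import cv2,numpy as np
for a,ns in(('holders',('holder_tall','holder_low')),('hangers',('hanger_wide','hanger_narrow'))):
    t=np.zeros((600,800,3),np.uint8)
    for i,n in enumerate(ns):
        for j,c in enumerate(("top","side")):
            m=cv2.imread(f'pics/ov_{n}_{c}.png');f=min(400/m.shape[1],300/m.shape[0]);m=cv2.resize(m,None,fx=f,fy=f)
            t[i*300:i*300+m.shape[0],j*400:j*400+m.shape[1]]=m
    cv2.imwrite(f'pics/{a}1.png',t)
E
```

```text
hanger_wide ('top', 'side') [406.7 371.3] yaw deg 24.68 bx 7.5 cost 0.311
hanger_wide ('top',) [406.3 371.2] yaw deg 24.41 bx 1.0 cost 0.126
hanger_wide ('side',) [409.5 371.8] yaw deg 24.65 bx -7.4 cost 0.133
hanger_narrow ('top', 'side') [ 447.3 -346.8] yaw deg -103.31 bx -1.8 cost 0.441
hanger_narrow ('top',) [ 446.  -346.8] yaw deg -103.39 bx 14.4 cost 0.113
hanger_narrow ('side',) [ 450.1 -346.5] yaw deg -103.4 bx -9.7 cost 0.141
holder_tall ('top', 'side') [ 659.5 -141.9] yaw deg 7.17 bx -6.1 cost 0.194
holder_tall ('top',) [ 659. -142.] yaw deg 6.91 bx -6.9 cost 0.044
holder_tall ('side',) [ 662.8 -140.4] yaw deg 6.27 bx -4.4 cost 0.105
holder_low ('top', 'side') [646.2 122.7] yaw deg 11.66 bx -5.9 cost 0.189
holder_low ('top',) [645.2 122.8] yaw deg 10.84 bx -5.8 cost 0.07
holder_low ('side',) [650.9 126.4] yaw deg 9.18 bx -7.7 cost 0.084
```

View pics/holders1.png

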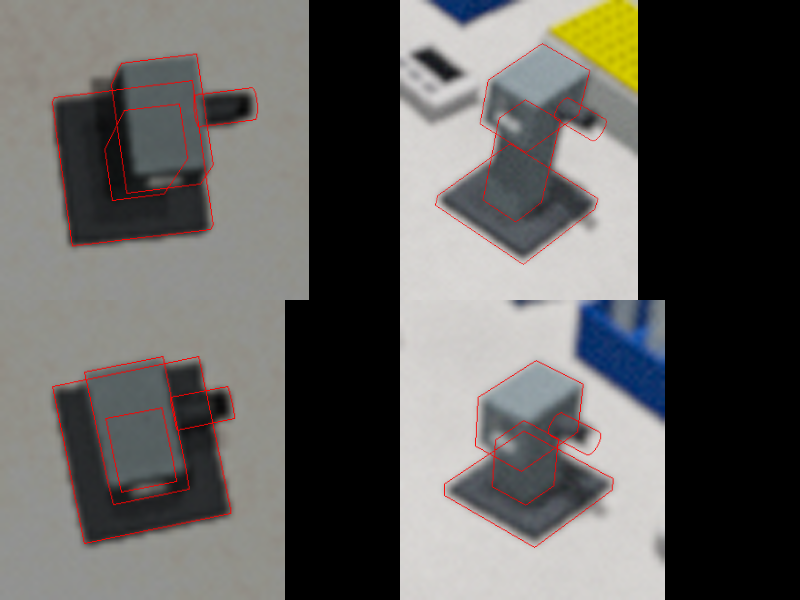

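View pics/hangers1.png

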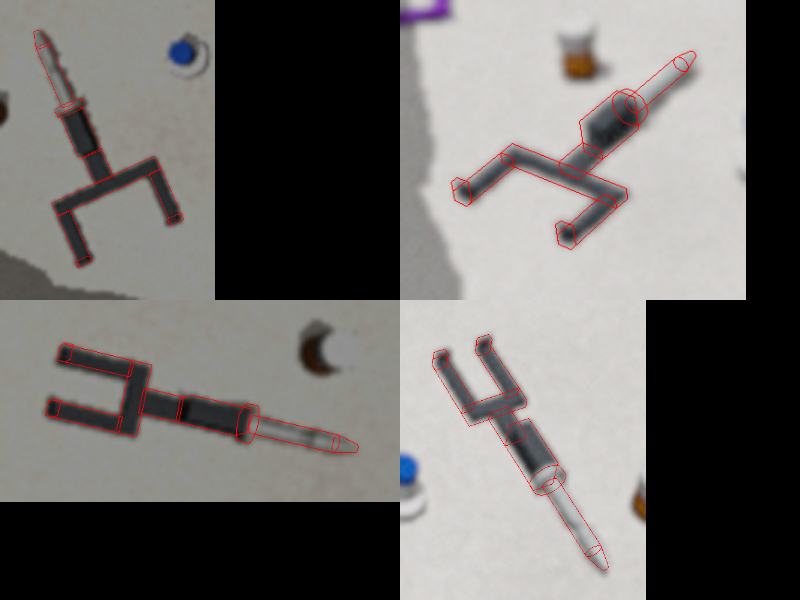

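```bash
python3 - <<'E'
from plant import readout,get_image,pinpoint,recognise
for cam in("top",):
  get_image(cam)
  for n in ["vial_a","tube_a","chip_tray","reagent_bottle","beaker","timer"]:
    print(cam,n,[(round(d['confidence'],2),[round(1000*v) for v in d['point']]) for d in pinpoint(n,cam)][:4])
print(readout.read_state()['t'])
E
```

```text
top vial_a [(0.73, [440, -370, 14]), (0.51, [486, -421, 2]), (0.29, [662, -138, -1])]
top tube_a [(0.6, [646, 124, 68]), (0.57, [473, 279, -4]), (0.48, [349, -316, -1])]
top chip_tray [(0.84, [407, -9, -3]), (0.21, [646, 126, 67])]
top reagent_bottle [(0.65, [673, 357, 3]), (0.28, [667, -141, 111])]
top beaker [(0.59, [706, -347, 2])]
top timer [(0.93, [732, -2, 3])]
2.05
```

The outlines fit both cameras to within about 2–3 mm. Wide arm: (407,371), yaw 24.5°. Narrow arm: (447.5,−347), yaw −103.4°. Tall holder: (660,−141.5), yaw 7°. Low holder: (646.5,123.5), yaw 11°. I'll write a planning helper, then move.

```bash
cat > plan.py <<'E'
import sys,numpy as np
from scipy.spatial.transform import Rotation as Rn, Slerp
from plant import readout
# usage: plan.py x y z(mm) hangeryaw(deg) N   (tool x = -hanger x, tool z down)
x,y,z,yaw=map(float,sys.argv[1:5]);N=int(sys.argv[5])
s=readout.read_state(); q=s['orientation']; R0=Rn.from_quat([q[1],q[2],q[3],q[0]]); p0=s['position']*1000
a=np.radians(yaw); hx=np.array([np.cos(a),np.sin(a),0]); hy=np.array([-np.sin(a),np.cos(a),0])
R1=Rn.from_matrix(np.c_[-hx,hy,[0,0,-1]]); p1=np.array([x,y,z])
sl=Slerp([0,1],Rn.concatenate([R0,R1]))
print('t',s['t'],'from',p0.round(1),'F',s['ft_force'].round(1),'dist',round(np.linalg.norm(p1-p0),1),'turn deg',round(np.degrees((R0.inv()*R1).magnitude()),1))
u=np.linspace(0,1,N+1)
for i in range(N):
    Ra,Rb=sl(u[i]),sl(u[i+1]); d=Ra.inv().apply((p1-p0)/N); r=(Ra.inv()*Rb).as_rotvec()
    print(','.join(f'{v:.1f}' for v in d)+','+','.join(f'{v:.3f}' for v in r))
E
python3 plan.py 407 371.3 110 24.5 10
```

```text
t 2.05 from [149.7 606.8 231.3] F [ 0.6 -1.  -0.1] dist 369.3 turn deg 38.4
-30.6,-16.7,12.1,0.000,0.000,-0.067
-29.4,-18.7,12.1,0.000,0.000,-0.067
-28.1,-20.6,12.1,0.000,0.000,-0.067
-26.7,-22.5,12.1,0.000,0.000,-0.067
-25.1,-24.2,12.1,0.000,0.000,-0.067
-23.4,-25.8,12.1,0.000,0.000,-0.067
-21.7,-27.3,12.1,0.000,0.000,-0.067
-19.8,-28.7,12.1,0.000,0.000,-0.067
-17.8,-30.0,12.1,0.000,0.000,-0.067
-15.8,-31.1,12.1,0.000,0.000,-0.067
```

```bash
python3 -m crank '[-30.6,-16.7,12.1,0,0,-0.067,-29.4,-18.7,12.1,0,0,-0.067,-28.1,-20.6,12.1,0,0,-0.067,-26.7,-22.5,12.1,0,0,-0.067,-25.1,-24.2,12.1,0,0,-0.067,-23.4,-25.8,12.1,0,0,-0.067,-21.7,-27.3,12.1,0,0,-0.067,-19.8,-28.7,12.1,0,0,-0.067]' 50 40
python3 -m crank '[-17.8,-30,12.1,0,0,-0.067,-15.8,-31.1,12.1,0,0,-0.067,0,0,0,0,0,0]'
python3 plan.py 407 371.3 5 24.5 5
```

```text
t: 2.85
position: [0.3565, 0.4177, 0.1343]
orientation: [0.0, -0.148, 0.989, 0.0]
ft_force: [1.7, 0.5, -0.2]
gripper_width: 0.05
t: 3.15
position: [0.4088, 0.3683, 0.1086]
orientation: [-0.001, -0.211, 0.977, -0.001]
ft_force: [0.0, -0.0, -0.3]
gripper_width: 0.0497
t 3.15 from [408.8 368.3 108.6] F [ 0.  -0.  -0.3] dist 103.7 turn deg 0.2
0.0,0.7,20.7,-0.000,-0.000,-0.000
0.1,0.7,20.7,-0.000,-0.000,-0.000
0.1,0.7,20.7,-0.000,-0.000,-0.000
0.1,0.7,20.7,-0.000,-0.000,-0.000
0.1,0.7,20.7,-0.000,-0.000,-0.000
```

```bash
python3 -m crank '[0.1,0.7,20.7,0,0,0,0.1,0.7,20.7,0,0,0,0.1,0.7,20.7,0,0,0,0,0,0,0,0,0]'
python3 plan.py 407 371.3 5 24.5 3
python3 - <<'E'
from plant import get_image
import cv2
im=get_image("side"); c=im[130:290,150:330,::-1]; cv2.imwrite("pics/s2.png",cv2.resize(c,None,fx=4,fy=4,interpolation=2)[:600])
im=get_image("top"); c=im[200:340,120:290,::-1]; cv2.imwrite("pics/t2.png",cv2.resize(c,None,fx=4,fy=4,interpolation=2))
E
```

```text
t: 3.55
position: [0.4034, 0.3724, 0.0455]
orientation: [-0.003, -0.212, 0.977, -0.001]
ft_force: [-0.7, -0.1, -1.3]
gripper_width: 0.05
t 3.55 from [403.4 372.4  45.5] F [-0.7 -0.1 -1.3] dist 40.7 turn deg 0.3
-1.0,-0.8,13.5,-0.000,-0.002,0.000
-1.0,-0.8,13.5,-0.000,-0.002,0.000
-1.0,-0.8,13.5,-0.000,-0.002,0.000
```

View pics/s2.png

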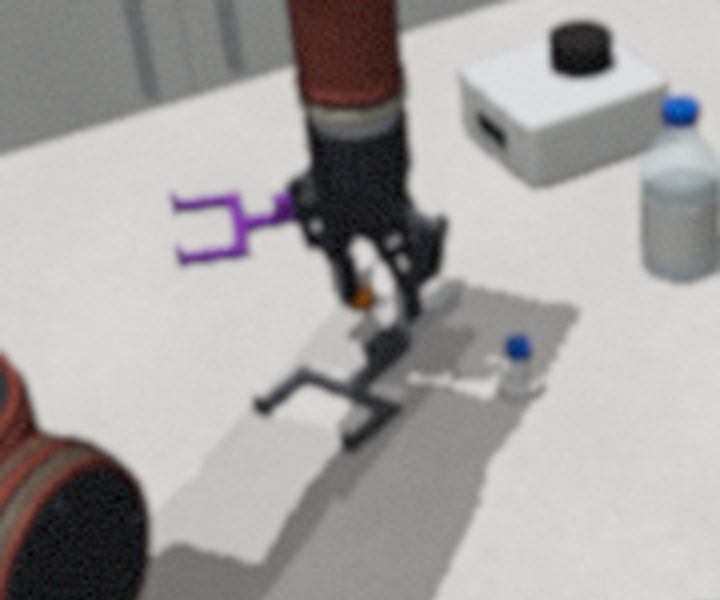

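View pics/t2.png

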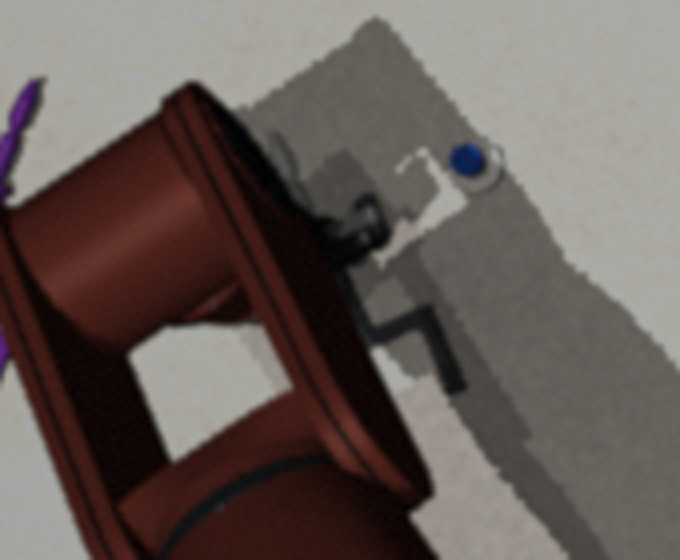

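The fingers straddle the block: in the side crop the tips are at about (380,310), just above it. The vial and tube are clear. I'll check for noise in the readings.

```bash
python3 - <<'E'
from plant import get_image,readout
for i in range(4):
    s=readout.read_state();print(s['t'],(s['position']*1000).round(1),s['joint_velocities'].round(3)[:3]);get_image("top")
E
```

```text
3.65 [405.5 373.7  48.5] [-0.003 -0.019 -0.02 ]
3.7 [406.2 374.1  49.3] [-0.002 -0.014 -0.01 ]
3.75 [406.6 374.3  49.7] [-0.003 -0.008 -0.004]
3.8 [406.7 374.3  49.8] [-0.004 -0.001  0.003]
```

```bash
python3 plan.py 407 371.3 5 24.5 4
```

```text
t 3.85 from [406.7 374.2  49.7] F [-1.  -0.3  0. ] dist 44.8 turn deg 0.2
0.3,-0.7,11.2,0.000,0.001,0.000
0.3,-0.7,11.2,0.000,0.001,0.000
0.2,-0.7,11.2,0.000,0.001,0.000
0.2,-0.7,11.2,0.000,0.001,0.000
```

```bash
python3 -m crank '[0.3,-0.7,13,0,0,0,0.3,-0.7,13,0,0,0,0.2,-0.7,12,0,0,0,0.2,-0.7,6,0,0,0,0,0,0,0,0,0,0,0,0,0,0,0,0,0,0,0,0,0]'
python3 plan.py 407 371.3 5 24.5 1
```

```text
t: 4.55
position: [0.4066, 0.3707, 0.0046]
orientation: [0.0, -0.212, 0.977, 0.0]
ft_force: [0.5, -0.3, 0.2]
gripper_width: 0.0501
t 4.55 from [406.6 370.7   4.6] F [ 0.5 -0.3  0.2] dist 0.9 turn deg 0.1
-0.7,0.4,-0.4,0.000,0.001,0.001
```

Good. Now grip.

```bash
python3 -m crank '[0,0,0,0,0,0,0,0,0,0,0,0,0,0,0,0,0,0,0,0,0,0,0,0,0,0,0,0,0,0]' 0 60
python3 -m crank '[0,0,-10,0,0,0,0,0,-25,0,0,0,0,0,-35,0,0,0,0,0,-35,0,0,0,0,0,-30,0,0,0]'
python3 plan.py 560 0 165 7 12
```

```text
t: 5.05
position: [0.4066, 0.3708, 0.0049]
orientation: [0.001, -0.212, 0.977, 0.0]
ft_force: [-0.2, 0.6, 5.1]
gripper_width: 0.0152
t: 5.55
position: [0.4058, 0.3701, 0.1408]
orientation: [-0.0, -0.212, 0.977, -0.0]
ft_force: [-0.0, 1.0, -2.8]
gripper_width: 0.0145
t 5.55 from [405.8 370.1 140.8] F [-0.   1.  -2.8] dist 401.7 turn deg 17.5
1.1,-33.4,-2.0,-0.000,-0.000,0.026
0.3,-33.4,-2.0,-0.000,-0.000,0.026
-0.6,-33.4,-2.0,-0.000,-0.000,0.026
-1.4,-33.4,-2.0,-0.000,-0.000,0.026
-2.3,-33.3,-2.0,-0.000,-0.000,0.026
-3.1,-33.3,-2.0,-0.000,-0.000,0.026
-4.0,-33.2,-2.0,-0.000,-0.000,0.026
-4.8,-33.1,-2.0,-0.000,-0.000,0.026
-5.7,-32.9,-2.0,-0.000,-0.000,0.026
-6.5,-32.8,-2.0,-0.000,-0.000,0.026
-7.3,-32.6,-2.0,-0.000,-0.000,0.026
-8.2,-32.4,-2.0,-0.000,-0.000,0.026
```

```bash
python3 plan.py 535 -157 112 7 16
```

```text
t 5.55 from [405.8 370.1 140.8] F [-0.   1.  -2.8] dist 543.5 turn deg 17.5
6.3,-33.3,1.8,-0.000,-0.000,0.019
5.7,-33.4,1.8,-0.000,-0.000,0.019
5.1,-33.5,1.8,-0.000,-0.000,0.019
4.4,-33.6,1.8,-0.000,-0.000,0.019
3.8,-33.7,1.8,-0.000,-0.000,0.019
3.1,-33.8,1.8,-0.000,-0.000,0.019
2.5,-33.8,1.8,-0.000,-0.000,0.019
1.8,-33.9,1.8,-0.000,-0.000,0.019
1.2,-33.9,1.8,-0.000,-0.000,0.019
0.5,-33.9,1.8,-0.000,-0.000,0.019
-0.1,-33.9,1.8,-0.000,-0.000,0.019
-0.8,-33.9,1.8,-0.000,-0.000,0.019
-1.4,-33.9,1.8,-0.000,-0.000,0.019
-2.1,-33.9,1.8,-0.000,-0.000,0.019
-2.7,-33.8,1.8,-0.000,-0.000,0.019
-3.4,-33.8,1.8,-0.000,-0.000,0.019
```

```bash
python3 -m crank '[6.3,-20,1.8,0,0,0.019,5.7,-33.4,1.8,0,0,0.019,5.1,-33.5,1.8,0,0,0.019,4.4,-33.6,1.8,0,0,0.019,3.8,-33.7,1.8,0,0,0.019,3.1,-33.8,1.8,0,0,0.019,2.5,-33.8,1.8,0,0,0.019,1.8,-33.9,1.8,0,0,0.019]'
python3 -m crank '[1.2,-33.9,1.8,0,0,0.019,0.5,-33.9,1.8,0,0,0.019,-0.1,-33.9,1.8,0,0,0.019,-0.8,-33.9,1.8,0,0,0.019,-1.4,-33.9,1.8,0,0,0.019,-2.1,-33.9,1.8,0,0,0.019,-2.7,-30,1.8,0,0,0.019,-3.4,-20,1.8,0,0,0.019]'
python3 -m crank '[0,-10,0,0,0,0,0,0,0,0,0,0,0,0,0,0,0,0,0,0,0,0,0,0]'
python3 plan.py 535 -157 106 7 2
```

```text
t: 6.35
position: [0.4647, 0.1176, 0.1246]
orientation: [-0.001, -0.137, 0.991, -0.0]
ft_force: [0.9, -0.4, -2.4]
gripper_width: 0.0147
t: 7.15
position: [0.5275, -0.1289, 0.1102]
orientation: [-0.0, -0.061, 0.998, 0.0]
ft_force: [-0.3, 0.2, -1.6]
gripper_width: 0.0146
t: 7.55
position: [0.5287, -0.1356, 0.1103]
orientation: [-0.0, -0.063, 0.998, 0.0]
ft_force: [0.1, -0.6, -2.9]
gripper_width: 0.015
t 7.55 from [ 528.7 -135.6  110.3] F [ 0.1 -0.6 -2.9] dist 22.7 turn deg 0.2
-1.8,-11.0,2.1,0.000,-0.000,0.002
-1.8,-11.0,2.1,0.000,-0.000,0.002
```

```bash
python3 -m crank '[-1.8,-11,2.1,0,0,0.002,-1.8,-10.5,2.1,0,0,0.002,0,0,0,0,0,0,0,0,0,0,0,0,0,0,0,0,0,0]'
python3 - <<'E'
from h import *
from plant import get_image,outline_of,pinpoint,readout
D={}
for cam in("top","side"):
    im=D[cam]=get_image(cam)
    D[cam,'o']=outline_of("hanger_wide",cam)
    for d in D[cam,'o']:
        ys,xs=np.nonzero(d['region']); print(cam,round(d['confidence'],2),xs.min(),xs.max(),ys.min(),ys.max(),len(xs))
    for n in("hanger_wide_tip","hanger_wide_collar","holder_tall_mouth"):
        print(n,[(round(d['confidence'],2),[round(1000*v) for v in d['point']]) for d in pinpoint(n,cam)][:2])
pickle.dump(D,open('d2.pkl','wb'))
c=D["top"][110:260,330:500,::-1];cv2.imwrite("pics/t3.png",cv2.resize(c,None,fx=4,fy=4,interpolation=2))
c=D["side"][180:330,330:500,::-1];cv2.imwrite("pics/s3.png",cv2.resize(c,None,fx=4,fy=4,interpolation=2))
s=readout.read_state();print(s['t'],(s['position']*1000).round(1),s['ft_force'],s['wrist_torque'])
E
```

```text
t: 8.05
position: [0.5351, -0.1578, 0.106]
orientation: [-0.0, -0.06, 0.998, 0.0]
ft_force: [1.0, -0.0, -3.2]
gripper_width: 0.0144
top 0.72 81 128 221 300 777
top 0.6 414 440 217 243 248
top 0.48 333 374 239 290 1226
hanger_wide_tip [(0.95, [527, 567, 13])]
hanger_wide_collar [(0.91, [460, 592, 13]), (0.65, [731, -3, 0])]
holder_tall_mouth [(0.92, [663, -140, 113])]
side 0.7 350 410 262 310 619
side 0.6 193 250 177 195 374
side 0.17 346 382 198 239 938
hanger_wide_tip [(0.63, [529, 559, 11]), (0.34, [422, 451, 1])]
hanger_wide_collar [(0.95, [465, 585, 17]), (0.67, [561, -156, 114])]
holder_tall_mouth [(0.94, [660, -139, 106]), (0.64, [412, -14, 1])]
8.55 [ 535.2 -157.8  106.2] [ 0.15245895  0.88163083 -1.84094578] [-0.03801264 -0.04409611  0.03656233]
```

View pics/t3.png

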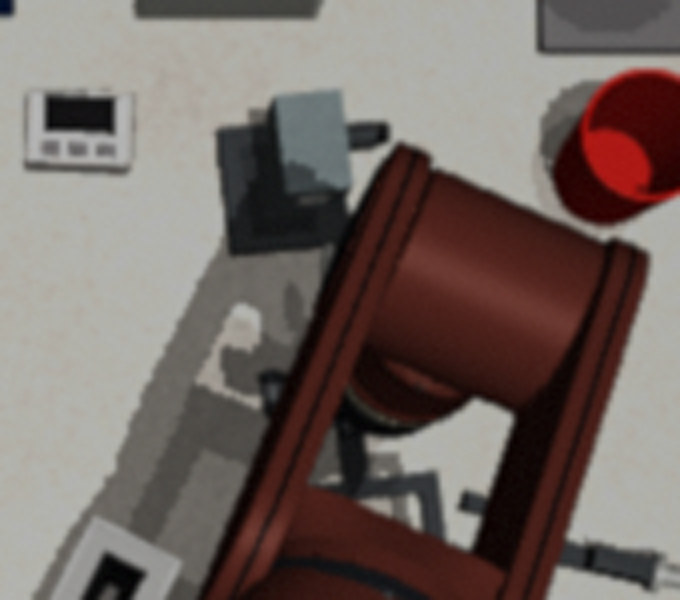

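View pics/s3.png

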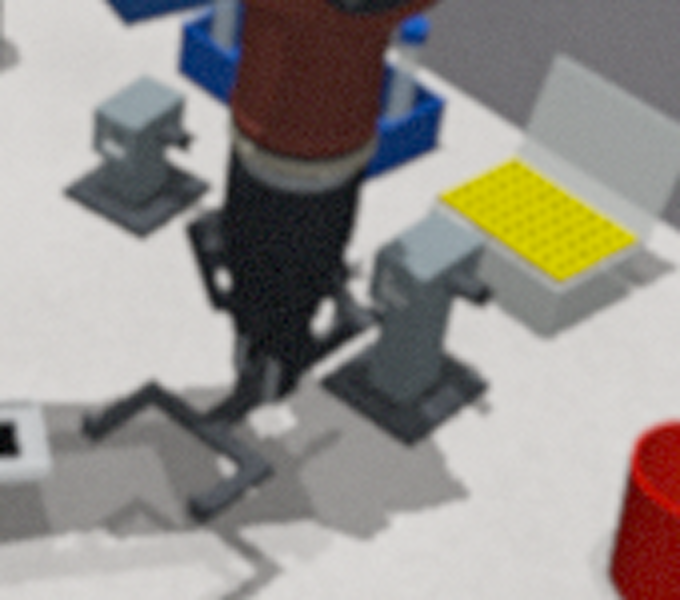

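The side view shows the wide arm held level just short of the tall holder, with its rod hidden behind the gripper. I'll overlay the expected pose and the holder model.

```bash
python3 - <<'E'
from h import *
D=pickle.load(open('d2.pkl','rb'))
h=place(hanger(96),.5352,-.1578,np.radians(6.9),.101)
t=place(holder(110,-6.1),.660,-.1415,np.radians(7))
overlay(D['side'],h+t,'side',(330,210,500,330),4.5,'pics/s3o.png')
overlay(D['top'],h+t,'top',(370,120,470,260),4,'pics/t3o.png')
E
```

```text
(no output)
```

View pics/s3o.png

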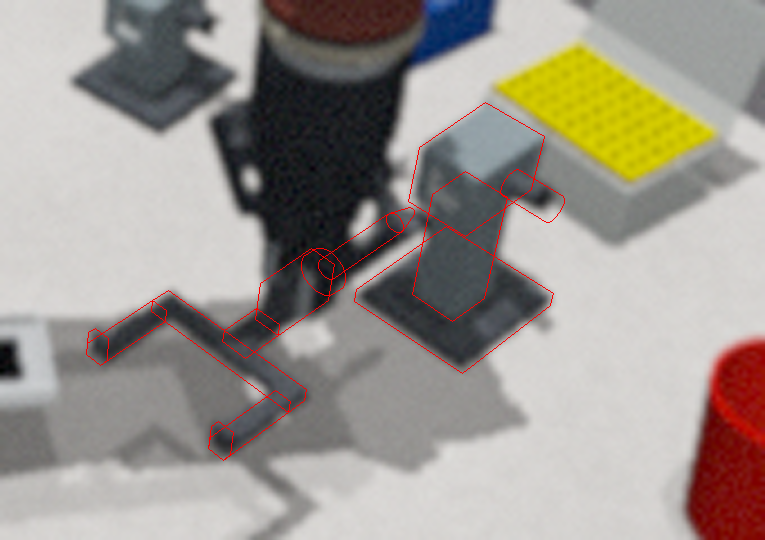

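View pics/t3o.png

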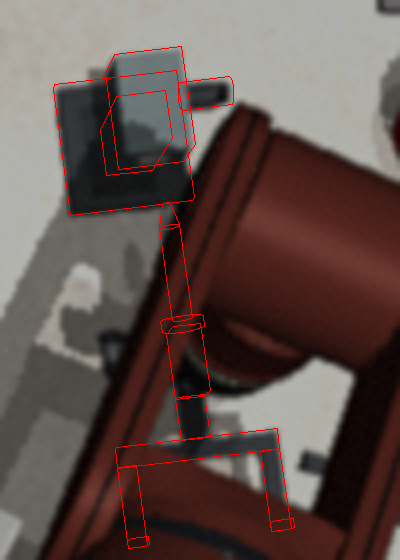

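```bash
python3 -m crank '[0,1,4.5,0,0,0,0,0,0,0,0,0,-8,0,0,0,0,0,-10,0,0,0,0,0,-8,0,0,0,0,0,0,0,0,0,0,0,0,0,0,0,0,0]'
python3 -m crank '[-5,0,0,0,0,0,-5,0,0,0,0,0,-4,0,0,0,0,0,0,0,0,0,0,0,0,0,0,0,0,0]'
python3 -c "
from plant import readout
s=readout.read_state();print(s['t'],(s['position']*1000).round(1),s['ft_force'],s['wrist_torque'])"
```

```text
t: 9.25
position: [0.5611, -0.1536, 0.1015]
orientation: [-0.0, -0.06, 0.998, 0.0]
ft_force: [0.2, -0.0, -2.8]
gripper_width: 0.015
t: 9.75
position: [0.5748, -0.152, 0.1016]
orientation: [-0.0, -0.06, 0.998, 0.0]
ft_force: [0.2, -0.1, -3.3]
gripper_width: 0.0148
9.75 [ 574.8 -152.   101.6] [ 0.16955332 -0.09942633 -3.28437836] [-0.0226895  -0.00996245 -0.01899079]
```

```bash
python3 -m crank '[-5,0,0,0,0,0,-5,0,0,0,0,0,-4,0,0,0,0,0,0,0,0,0,0,0,0,0,0,0,0,0]'
python3 -c "
from plant import readout
s=readout.read_state();print(s['t'],(s['position']*1000).round(1),s['ft_force'],s['wrist_torque'])"
```

```text
t: 10.25
position: [0.5889, -0.1501, 0.1016]
orientation: [0.0, -0.06, 0.998, 0.0]
ft_force: [0.3, 1.5, -2.2]
gripper_width: 0.0148
10.25 [ 588.9 -150.1  101.6] [ 0.32528274  1.47144644 -2.21662984] [ 0.29481697 -0.08825509  0.11938139]
```

```bash
python3 - <<'E'
from h import *
from plant import get_image
im=get_image("side");cv2.imwrite("pics/s4.png",cv2.resize(im[200:300,350:470,::-1],None,fx=6,fy=6,interpolation=2))
E
```

```text
(no output)
```

View pics/s4.png

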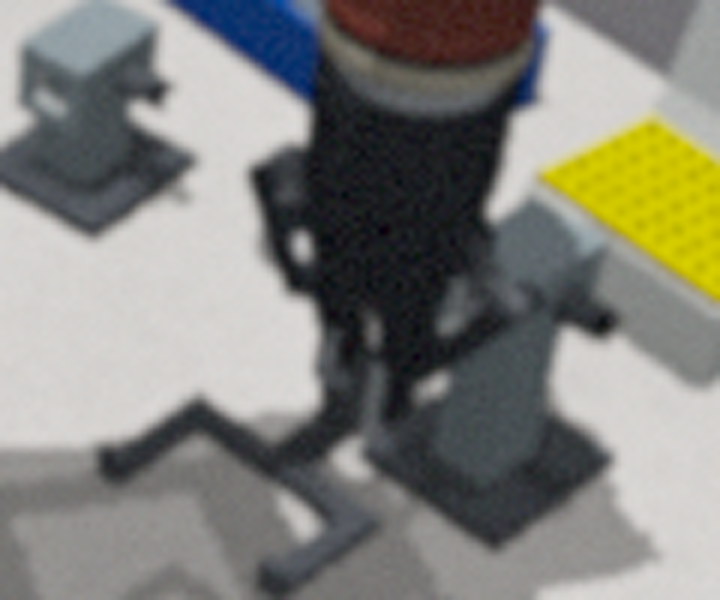

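```bash
python3 -m crank '[-5,0.5,0,0,0,0,-5,0,0,0,0,0,-4,0,0,0,0,0,0,0,0,0,0,0,0,0,0,0,0,0]'
python3 -c "
from plant import readout
s=readout.read_state();print(s['t'],(s['position']*1000).round(1),s['ft_force'],s['wrist_torque'])"
```

```text
t: 10.8
position: [0.603, -0.1482, 0.1018]
orientation: [0.0, -0.06, 0.998, -0.0]
ft_force: [-0.1, 2.8, -1.7]
gripper_width: 0.0149
10.8 [ 603.  -148.2  101.8] [-0.10340493  2.84859212 -1.69519738] [0.29632117 0.03439766 0.13979442]
```

```bash
python3 -m crank '[-5,0,0,0,0,0,-5,0,0,0,0,0,-4,0,0,0,0,0,0,0,0,0,0,0,0,0,0,0,0,0]'
python3 -c "
from plant import readout
s=readout.read_state();print(s['t'],(s['position']*1000).round(1),s['ft_force'],s['wrist_torque'])"
```

```text
t: 11.3
position: [0.6168, -0.1454, 0.1014]
orientation: [0.0, -0.06, 0.998, 0.001]
ft_force: [0.9, 5.7, -1.9]
gripper_width: 0.0149
11.3 [ 616.8 -145.4  101.4] [ 0.89335635  5.69866341 -1.89005656] [ 0.89983667 -0.02778447  0.36520377]
```

```bash
python3 -m crank '[-4,0,0,0,0,0,-4,0,0,0,0,0,-4,0,0,0,0,0,0,0,0,0,0,0,0,0,0,0,0,0]'
python3 -c "
from plant import readout
s=readout.read_state();print(s['t'],(s['position']*1000).round(1),s['ft_force'],s['wrist_torque'])"
```

```text
t: 11.8
position: [0.6291, -0.1437, 0.1015]
orientation: [0.0, -0.061, 0.998, 0.001]
ft_force: [1.0, 6.2, -2.9]
gripper_width: 0.0151
11.8 [ 629.1 -143.7  101.5] [ 0.97885166  6.15468357 -2.92105228] [ 0.8686012  -0.10200345  0.32140671]
```

```bash
python3 -m crank '[-3,0,0,0,0,0,-3,0,0,0,0,0,0,0,0,0,0,0,0,0,0,0,0,0]'
python3 -c "
from plant import readout
s=readout.read_state();print(s['t'],(s['position']*1000).round(1),s['ft_force'],s['wrist_torque'])"
python3 -m crank '[-1.5,0,0,0,0,0,-1.5,0,0,0,0,0,0,0,0,0,0,0,0,0,0,0,0,0]'
python3 -c "
from plant import readout
s=readout.read_state();print(s['t'],(s['position']*1000).round(1),s['ft_force'],s['wrist_torque'])"
```

```text
t: 12.2
position: [0.6342, -0.1438, 0.1012]
orientation: [-0.0, -0.06, 0.998, 0.0]
ft_force: [-1.9, 4.4, -3.6]
gripper_width: 0.0148
12.2 [ 634.2 -143.8  101.2] [-1.85833305  4.43766296 -3.5554849 ] [0.66870043 0.32314165 0.24642772]
t: 12.6
position: [0.6343, -0.1438, 0.1009]
orientation: [-0.003, -0.06, 0.998, 0.001]
ft_force: [-12.5, 4.1, 1.8]
gripper_width: 0.0147
12.6 [ 634.3 -143.8  100.9] [-12.52436311   4.09087264   1.84335874] [0.58304616 1.86121924 0.1474445 ]
```

The collar touched at x = 634.3. Axial force rose to 12.5 N with no further travel, and the side force dropped as the nose entered the groove. I'll release and check.

```bash
python3 -m crank '[0,0,0,0,0,0,0,0,0,0,0,0,0,0,0,0,0,0,0,0,0,0,0,0]' 36 60
python3 -m crank '[0,0,-15,0,0,0,0,0,-30,0,0,0,0,0,-40,0,0,0,10,0,-40,0,0,0,25,20,-20,0,0,0]'
python3 - <<'E'
from h import *
from plant import get_image,outline_of,pinpoint
for cam,r in(("side",(350,190,490,300)),("top",(340,110,460,230))):
    im=get_image(cam)
    h=place(hanger(96),.660-.026*np.cos(np.radians(7)),-.1415-.026*np.sin(np.radians(7)),np.radians(7),.097)
    t=place(holder(110,-6.1),.660,-.1415,np.radians(7))
    x0,y0,x1,y1=r
    overlay(im,[],cam,r,5,f"pics/{cam}5.png"); overlay(im,h+t,cam,r,5,f"pics/{cam}5o.png")
    print([(round(d['confidence'],2),[round(1000*v) for v in d['point']]) for d in pinpoint("hanger_wide_collar",cam)][:3])
a=cv2.imread("pics/side5.png");b=cv2.imread("pics/top5.png");b=cv2.resize(b,(300,300));o=np.zeros((600,800,3),np.uint8)
a=cv2.resize(a,None,fx=.7,fy=.7);o[:a.shape[0],:a.shape[1]]=a;o[:300,500:]=b
c=cv2.resize(cv2.imread("pics/side5o.png"),None,fx=.5,fy=.5);d=cv2.resize(cv2.imread("pics/top5o.png"),(200,200));o[390:390+200,:c.shape[1]]=c[:200];o[390:590,500:700]=d
cv2.imwrite("pics/m5.png",o)
E
```

```text
t: 13.0
position: [0.6381, -0.1446, 0.1025]
orientation: [0.001, -0.06, 0.998, -0.001]
ft_force: [-0.6, -0.1, 0.3]
gripper_width: 0.036
t: 13.5
position: [0.6028, -0.1305, 0.2529]
orientation: [0.004, -0.059, 0.998, -0.002]
ft_force: [-0.6, 0.4, 0.9]
gripper_width: 0.0363
[(0.75, [463, 590, 16]), (0.61, [656, -141, 108])]
[(0.8, [458, 592, 12])]
```

View pics/m5.png

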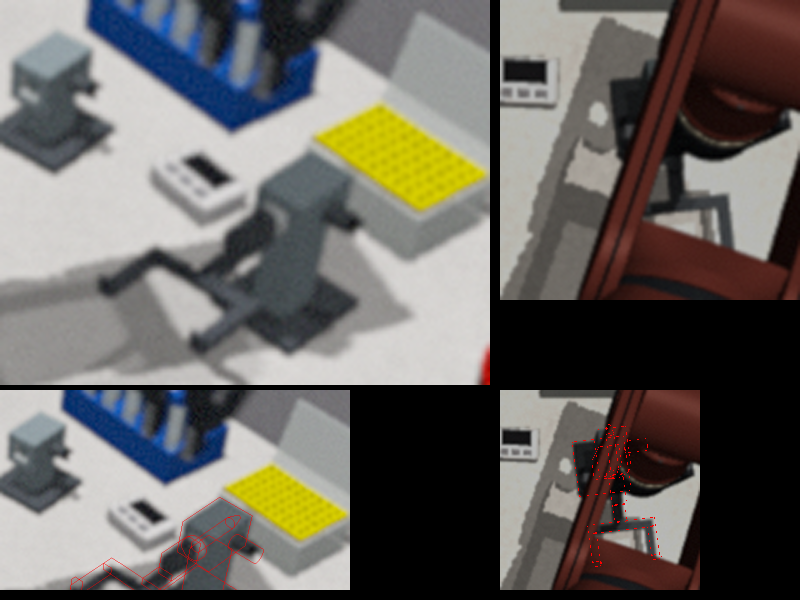

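The wide arm is seated: the side view shows the collar against the tall holder's face, with the fork level and lips up. Next is the narrow arm.

```bash
python3 plan.py 447.5 -346.7 80 -103.4 16
```

```text
t 13.7 from [ 600.6 -128.4  248.6] F [-0.3 -0.1 -0.5] dist 315.5 turn deg 110.3
11.2,-12.4,10.5,0.000,0.000,0.120
9.6,-13.6,10.5,0.000,0.000,0.120
7.9,-14.7,10.5,0.000,0.000,0.120
6.1,-15.5,10.5,0.000,0.000,0.120
4.2,-16.1,10.5,0.000,0.000,0.120
2.2,-16.5,10.5,0.000,0.000,0.120
0.2,-16.7,10.5,0.000,0.000,0.120
-1.8,-16.6,10.5,0.000,0.000,0.120
-3.8,-16.2,10.5,0.000,0.000,0.120
-5.7,-15.7,10.5,0.000,0.000,0.120
-7.5,-14.9,10.5,0.000,0.000,0.120
-9.3,-13.8,10.5,0.000,0.000,0.120
-10.9,-12.6,10.5,0.000,0.000,0.120
-12.3,-11.2,10.5,0.000,0.000,0.120
-13.6,-9.7,10.5,0.000,0.000,0.120
-14.6,-8.0,10.5,0.000,0.000,0.120
```

```bash
python3 -m crank '[11.2,-12.4,8,0,0,0.12,9.6,-13.6,8,0,0,0.12,7.9,-14.7,8,0,0,0.12,6.1,-15.5,10.5,0,0,0.12,4.2,-16.1,10.5,0,0,0.12,2.2,-16.5,10.5,0,0,0.12,0.2,-16.7,10.5,0,0,0.12,-1.8,-16.6,10.5,0,0,0.12]' 50
python3 -m crank '[-3.8,-16.2,10.5,0,0,0.12,-5.7,-15.7,10.5,0,0,0.12,-7.5,-14.9,10.5,0,0,0.12,-9.3,-13.8,10.5,0,0,0.12,-10.9,-12.6,10.5,0,0,0.12,-12.3,-11.2,10.5,0,0,0.12,-13.6,-9.7,13,0,0,0.12,-14.6,-8,14,0,0,0.12]'
python3 -m crank '[0,0,0,0,0,0,0,0,0,0,0,0,0,0,0,0,0,0]'
python3 plan.py 447.5 -346.7 5 -103.4 4
```

```text
t: 14.5
position: [0.5226, -0.238, 0.1681]
orientation: [-0.001, 0.41, 0.912, 0.0]
ft_force: [0.1, -0.5, -0.4]
gripper_width: 0.0501
t: 15.3
position: [0.4463, -0.3473, 0.0784]
orientation: [-0.001, 0.785, 0.62, -0.0]
ft_force: [0.2, 0.2, -0.1]
gripper_width: 0.0501
t: 15.6
position: [0.4476, -0.3465, 0.0803]
orientation: [0.0, 0.783, 0.623, 0.0]
ft_force: [-0.0, 0.6, -0.3]
gripper_width: 0.0502
t 15.6 from [ 447.6 -346.5   80.3] F [-0.   0.6 -0.3] dist 75.3 turn deg 0.4
-0.1,-0.0,18.8,0.000,-0.000,0.002
-0.1,-0.0,18.8,0.000,-0.000,0.002
-0.1,-0.0,18.8,0.000,-0.000,0.002
-0.0,-0.0,18.8,0.000,-0.000,0.002
```

```bash
python3 -m crank '[0,0,15,0,0,0.002,0,0,15,0,0,0.002,0,0,0,0,0,0]'
python3 - <<'E'
from h import *
from plant import get_image
im=get_image("side");overlay(im,place(hanger(48),.4475,-.3467,np.radians(-103.4)),"side",(340,280,500,420),4,"pics/s6.png")
E
```

```text
t: 15.9
position: [0.4455, -0.3446, 0.0469]
orientation: [-0.003, 0.784, 0.62, -0.0]
ft_force: [-1.3, 0.7, 0.1]
gripper_width: 0.0502
```

View pics/s6.png

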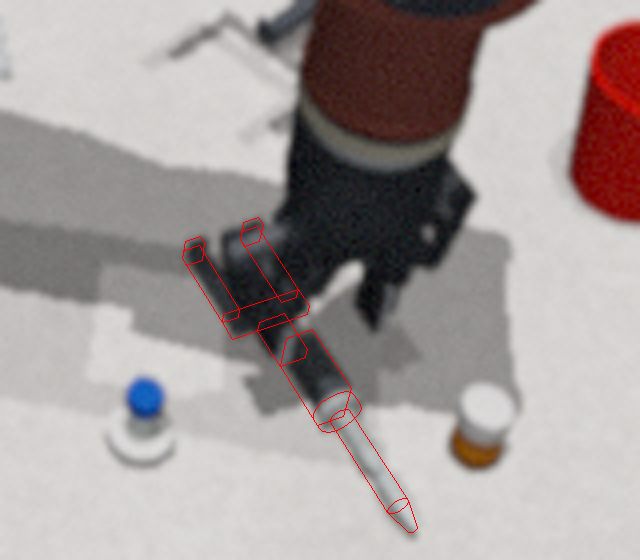

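The fingers straddle the narrow block. The vial at crop px (480,430) and the tube at (142,430) are both clear.

```bash
python3 -m crank '[0,0,15,0,0,0,0,0,15,0,0,0,0,0,11,0,0,0,0,0,4,0,0,0,0,0,0,0,0,0,0,0,0,0,0,0,0,0,0,0,0,0]'
python3 plan.py 447.5 -346.7 5 -103.4 1
```

```text
t: 16.65
position: [0.4475, -0.3472, 0.0059]
orientation: [0.001, 0.785, 0.62, 0.0]
ft_force: [0.7, -0.4, -0.6]
gripper_width: 0.0499
t 16.65 from [ 447.5 -347.2    5.9] F [ 0.7 -0.4 -0.6] dist 1.0 turn deg 0.1
0.5,-0.1,0.9,0.001,0.001,0.001
```

```bash
python3 -m crank '[0,0,0,0,0,0,0,0,0,0,0,0,0,0,0,0,0,0,0,0,0,0,0,0,0,0,0,0,0,0]' 0 60
python3 -m crank '[0,0,-10,0,0,0,0,0,-25,0,0,0,0,0,-35,0,0,0,0,0,-40,0,0,0,0,0,-40,0,0,0,0,0,-30,0,0,0,0,0,-20,0,0,0]'
python3 plan.py 515 98 200 11 16
```

```text
t: 17.15
position: [0.4475, -0.3471, 0.0058]
orientation: [0.001, 0.785, 0.62, 0.0]
ft_force: [-0.2, 0.8, 5.1]
gripper_width: 0.0145
t: 17.85
position: [0.4475, -0.3471, 0.2084]
orientation: [0.002, 0.784, 0.62, 0.0]
ft_force: [0.2, -0.4, -1.3]
gripper_width: 0.0149
t 17.85 from [ 447.5 -347.1  208.4] F [ 0.2 -0.4 -1.3] dist 450.3 turn deg 114.3
28.0,-2.3,0.5,0.000,0.000,-0.125
28.1,1.2,0.5,0.000,0.000,-0.125
27.7,4.7,0.5,0.000,0.000,-0.125
27.0,8.1,0.5,0.000,0.000,-0.125
25.7,11.4,0.5,0.000,0.000,-0.125
24.1,14.5,0.5,0.000,0.000,-0.125
22.1,17.4,0.5,0.000,0.000,-0.125
19.8,20.0,0.5,0.000,0.000,-0.125
17.2,22.3,0.5,0.000,0.000,-0.125
14.2,24.3,0.5,0.000,0.000,-0.125
11.1,25.9,0.5,0.000,0.000,-0.125
7.8,27.0,0.5,0.000,0.000,-0.125
4.4,27.8,0.5,0.000,0.000,-0.125
0.9,28.1,0.5,0.000,0.000,-0.125
-2.6,28.0,0.5,0.000,0.000,-0.125
-6.1,27.5,0.5,0.000,0.000,-0.125
```

```bash
python3 -m crank '[28,-2.3,0.5,0,0,-0.125,28.1,1.2,0.5,0,0,-0.125,27.7,4.7,0.5,0,0,-0.125,27,8.1,0.5,0,0,-0.125,25.7,11.4,0.5,0,0,-0.125,24.1,14.5,0.5,0,0,-0.125,22.1,17.4,0.5,0,0,-0.125,19.8,20,0.5,0,0,-0.125]'
python3 -m crank '[17.2,22.3,0.5,0,0,-0.125,14.2,24.3,0.5,0,0,-0.125,11.1,25.9,0.5,0,0,-0.125,7.8,27,0.5,0,0,-0.125,4.4,27.8,0.5,0,0,-0.125,0.9,28.1,0.5,0,0,-0.125,-2.6,28,0.5,0,0,-0.125,-6.1,27.5,0.5,0,0,-0.125]'
python3 -m crank '[0,0,10,0,0,0,0,0,30,0,0,0,0,0,30,0,0,0,0,0,20,0,0,0,0,0,0,0,0,0,0,0,0,0,0,0]'
python3 plan.py 521 99 63 11 2
python3 - <<'E'
from plant import get_image
get_image('top');get_image('side')
E
python3 plan.py 521 99 63 11 3
```

```text
t: 18.65
position: [0.4802, -0.1229, 0.2011]
orientation: [-0.0, 0.389, 0.921, 0.0]
ft_force: [0.2, 0.1, -1.1]
gripper_width: 0.0148
t: 19.45
position: [0.5132, 0.0996, 0.1971]
orientation: [-0.0, -0.101, 0.995, 0.0]
ft_force: [-0.1, -0.4, -2.6]
gripper_width: 0.0147
t: 20.05
position: [0.5134, 0.0979, 0.1071]
orientation: [-0.001, -0.097, 0.995, -0.0]
ft_force: [-0.1, -0.9, -1.1]
gripper_width: 0.0147
t 20.05 from [513.4  97.9 107.1] F [-0.1 -0.9 -1.1] dist 44.8 turn deg 0.2
-3.9,-0.2,22.1,-0.000,-0.001,0.002
-3.9,-0.2,22.1,-0.000,-0.001,0.002
t 20.15 from [514.8  98.2 108.7] F [-0.2  0.1 -0.3] dist 46.1 turn deg 0.2
-2.0,-0.1,15.2,-0.000,0.001,0.001
-2.0,-0.1,15.2,-0.000,0.001,0.001
-2.1,-0.1,15.2,-0.000,0.001,0.001
```

```bash
python3 -m crank '[-2,0,15.5,0,0,0,-2,0,15.5,0,0,0,-2,0,14,0,0,0,0,0,0,0,0,0,0,0,0,0,0,0,0,0,0,0,0,0]'
python3 - <<'E'
from h import *
from plant import get_image,readout
h=None
for cam,r,f in(("side",(270,170,430,300),5),("top",(260,125,370,260),4)):
    im=get_image(cam);s=readout.read_state();p=s['position']
    q=s['orientation'];
    from scipy.spatial.transform import Rotation as Rn
    X=-Rn.from_quat([q[1],q[2],q[3],q[0]]).as_matrix()[:,0];yaw=np.arctan2(X[1],X[0])
    print((p*1000).round(1),np.degrees(yaw),np.degrees(np.arcsin(X[2])))
    h=place(hanger(48),p[0],p[1],yaw,p[2]-.0055); t=place(holder(70,-6),.6465,.1235,np.radians(11))
    overlay(im,h+t,cam,r,f,f"pics/{cam}7.png")
hx=np.array([np.cos(np.radians(11)),np.sin(np.radians(11))]);d=p[:2]*1000-[646.5,123.5]
print('along',d@hx,'lat',d@[-hx[1],hx[0]])
E
```

```text
t: 20.75
position: [0.5204, 0.0997, 0.0632]
orientation: [0.001, -0.098, 0.995, -0.0]
ft_force: [-0.5, -1.0, -0.8]
gripper_width: 0.0146
[520.5  99.7  63.3] 11.241902330954433 0.09980268438627743
[520.4  99.7  63.2] 11.242423646952297 0.08971227504991261
along -128.34109870608302 lat 0.6832997989141928
```

View pics/side7.png

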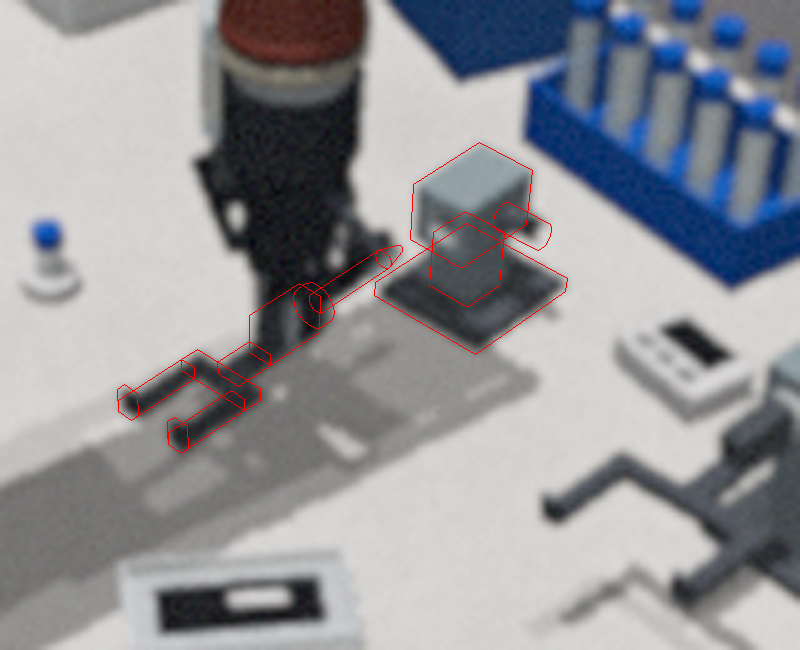

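View pics/top7.png

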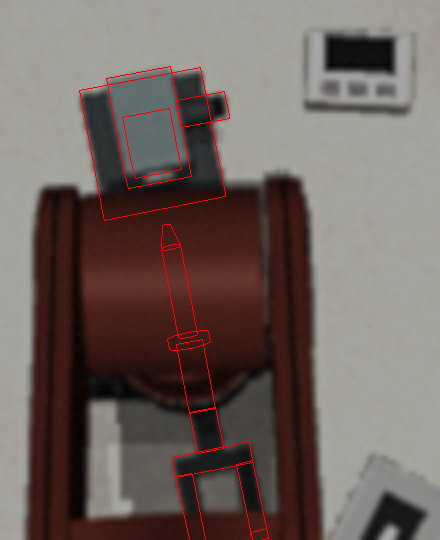

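```bash
python3 -m crank '[-10,-0.6,0.5,0,0,0.003,-10,0,0,0,0,0,-8,0,0,0,0,0,-6,0,0,0,0,0,-6,0,0,0,0,0,0,0,0,0,0,0,0,0,0,0,0,0]'
python3 -c "
from plant import readout
s=readout.read_state();print(s['t'],(s['position']*1000).round(1),s['ft_force'].round(1),s['wrist_torque'].round(2))"
python3 -m crank '[-5,0,0,0,0,0,-5,0,0,0,0,0,-4,0,0,0,0,0,0,0,0,0,0,0,0,0,0,0,0,0]'
python3 -c "
from plant import readout
s=readout.read_state();print(s['t'],(s['position']*1000).round(1),s['ft_force'].round(1),s['wrist_torque'].round(2))"
```

```text
t: 21.55
position: [0.5589, 0.1068, 0.0614]
orientation: [-0.0, -0.096, 0.995, 0.0]
ft_force: [-0.7, -0.2, -1.2]
gripper_width: 0.0144
21.55 [558.9 106.8  61.4] [-0.7 -0.2 -1.2] [-0.02  0.03 -0.03]
t: 22.05
position: [0.5728, 0.1095, 0.0617]
orientation: [-0.0, -0.096, 0.995, -0.0]
ft_force: [-0.6, 0.7, -0.6]
gripper_width: 0.0143
22.05 [572.8 109.5  61.7] [-0.6  0.7 -0.6] [-0.01  0.03  0.  ]
```

```bash
python3 -m crank '[-5,0,-0.5,0,0,0,-5,0,0,0,0,0,-4,0,0,0,0,0,0,0,0,0,0,0,0,0,0,0,0,0]'
python3 -c "
from plant import readout
s=readout.read_state();print(s['t'],(s['position']*1000).round(1),s['ft_force'].round(1),s['wrist_torque'].round(2))"
python3 -m crank '[-5,0,0,0,0,0,-5,0,0,0,0,0,-4,0,0,0,0,0,0,0,0,0,0,0,0,0,0,0,0,0]'
python3 -c "
from plant import readout
s=readout.read_state();print(s['t'],(s['position']*1000).round(1),s['ft_force'].round(1),s['wrist_torque'].round(2))"
```

```text
t: 22.55
position: [0.5865, 0.1122, 0.062]
orientation: [-0.0, -0.097, 0.995, 0.0]
ft_force: [-0.6, -0.1, -2.0]
gripper_width: 0.0145
22.55 [586.5 112.2  62. ] [-0.6 -0.1 -2. ] [0.16 0.07 0.06]
t: 23.05
position: [0.5994, 0.1151, 0.0617]
orientation: [-0.001, -0.097, 0.995, 0.0]
ft_force: [-5.2, 0.7, 0.5]
gripper_width: 0.0152
23.05 [599.4 115.1  61.7] [-5.2  0.7  0.5] [0.25 0.79 0.22]
```

```bash
python3 -m crank '[-4,0,0,0,0,0,-4,0,0,0,0,0,-4,0,0,0,0,0,0,0,0,0,0,0,0,0,0,0,0,0]'
python3 -c "
from plant import readout
s=readout.read_state();print(s['t'],(s['position']*1000).round(1),s['ft_force'].round(1),s['wrist_torque'].round(2))"
python3 -m crank '[-3,0,0,0,0,0,-3,0,0,0,0,0,0,0,0,0,0,0,0,0,0,0,0,0]'
python3 -c "
from plant import readout
s=readout.read_state();print(s['t'],(s['position']*1000).round(1),s['ft_force'].round(1),s['wrist_torque'].round(2))"
```

```text
t: 23.55
position: [0.6129, 0.1182, 0.0623]
orientation: [0.001, -0.097, 0.995, 0.001]
ft_force: [0.1, 5.2, -2.9]
gripper_width: 0.0146
23.55 [612.9 118.2  62.3] [ 0.1  5.2 -2.9] [0.85 0.04 0.42]
t: 23.95
position: [0.6191, 0.1193, 0.0625]
orientation: [0.001, -0.097, 0.995, 0.001]
ft_force: [0.5, 4.8, -1.6]
gripper_width: 0.0147
23.95 [619.1 119.3  62.5] [ 0.5  4.8 -1.6] [ 0.78 -0.08  0.37]
```

Expected collar contact is at x ≈ 621; about 2 mm to go.

```bash
python3 -m crank '[-2,0,0,0,0,0,-2,0,0,0,0,0,0,0,0,0,0,0,0,0,0,0,0,0]'
python3 -c "
from plant import readout
s=readout.read_state();print(s['t'],(s['position']*1000).round(1),s['ft_force'].round(1),s['wrist_torque'].round(2))"
python3 -m crank '[-2,0,0,0,0,0,-2,0,0,0,0,0,0,0,0,0,0,0,0,0,0,0,0,0]'
python3 -c "
from plant import readout
s=readout.read_state();print(s['t'],(s['position']*1000).round(1),s['ft_force'].round(1),s['wrist_torque'].round(2))"
```

```text
t: 24.35
position: [0.6219, 0.1191, 0.0619]
orientation: [-0.0, -0.096, 0.995, 0.0]
ft_force: [0.1, 4.0, -3.3]
gripper_width: 0.0145
24.35 [621.9 119.1  61.9] [ 0.1  4.  -3.3] [0.61 0.07 0.23]
t: 24.75
position: [0.622, 0.1191, 0.0616]
orientation: [-0.004, -0.097, 0.995, -0.0]
ft_force: [-16.4, 0.5, 8.5]
gripper_width: 0.0147
24.75 [622.  119.1  61.6] [-16.4   0.5   8.5] [0.15 2.21 0.32]
```

The collar is hard against the face: 16 N with no travel, and the side force has gone. Releasing and retreating well clear, so I can inspect.

```bash
python3 -m crank '[0,0,0,0,0,0,0,0,0,0,0,0,0,0,0,0,0,0,0,0,0,0,0,0]' 36 60
python3 -m crank '[0,0,-15,0,0,0,0,0,-30,0,0,0,0,0,-40,0,0,0,0,0,-40,0,0,0,20,10,-30,0,0,0,35,30,0,0,0,0,35,30,0,0,0,0]'
python3 -m crank '[30,40,0,0,0,0,30,40,0,0,0,0,20,40,0,0,0,0,10,40,0,0,0,0,0,30,0,0,0,0,0,0,0,0,0,0,0,0,0,0,0,0]'
python3 - <<'E'
from h import *
from plant import get_image,outline_of
D={}
for cam in("side","top"):
    im=D[cam]=get_image(cam)
    cv2.imwrite(f"pics/{cam}8.png",im[:,:,::-1])
    for n in("hanger_wide","hanger_narrow"):
        D[cam,n]=outline_of(n,cam)
        for d in D[cam,n]:
            ys,xs=np.nonzero(d['region']);print(cam,n,round(d['confidence'],2),xs.min(),xs.max(),ys.min(),ys.max(),len(xs))
pickle.dump(D,open('d3.pkl','wb'))
def H(x,y,yaw,z,w): return place(hanger(w),x-.026*np.cos(yaw),y-.026*np.sin(yaw),yaw,z-.013)
o=np.zeros((600,800,3),np.uint8)
for i,(w,x,y,yaw,z,rs,rt) in enumerate(((96,.660,-.1415,np.radians(7),.11,(360,210,460,310),(360,110,460,210)),(48,.6465,.1235,np.radians(11),.07,(290,180,390,280),(250,120,350,220)))):
    for j,(cam,r) in enumerate((("side",rs),("top",rt))):
        overlay(D[cam],[],cam,r,3,"pics/a.png");overlay(D[cam],H(x,y,yaw,z,w),cam,r,3,"pics/b.png")
        a=cv2.imread("pics/a.png")[:,:];b=cv2.imread("pics/b.png")
        o[i*300:i*300+300,j*400:j*400+200]=a[:,50:250];o[i*300:i*300+300,j*400+200:j*400+400]=b[:,50:250]
cv2.imwrite("pics/m8.png",o)
E
```

```text
t: 25.15
position: [0.6265, 0.1194, 0.0626]
orientation: [0.001, -0.096, 0.995, -0.0]
ft_force: [-0.1, 0.1, 0.9]
gripper_width: 0.0361
t: 25.85
position: [0.5244, 0.1714, 0.2203]
orientation: [0.002, -0.096, 0.995, 0.0]
ft_force: [0.5, 0.8, 0.1]
gripper_width: 0.0362
t: 26.55
position: [0.3992, 0.3408, 0.2182]
orientation: [0.001, -0.097, 0.995, -0.0]
ft_force: [-0.1, -0.6, 0.1]
gripper_width: 0.0359
side hanger_wide 0.59 377 431 249 290 765
side hanger_narrow 0.94 320 360 211 243 537
side hanger_narrow 0.9 257 361 421 449 1245
top hanger_wide 0.76 82 127 222 288 144
top hanger_wide 0.66 392 433 158 215 700
top hanger_narrow 0.92 449 504 329 397 684
top hanger_narrow 0.79 295 319 168 221 525
```

View pics/m8.png

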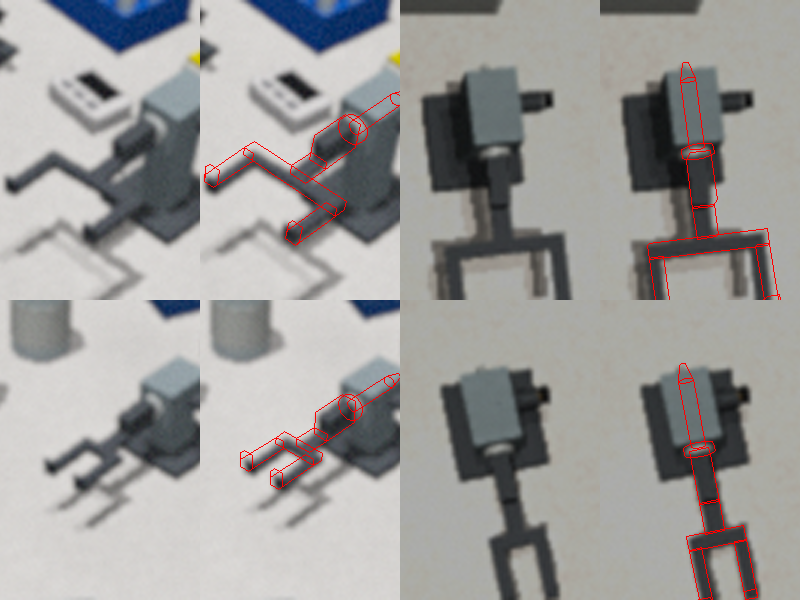

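View pics/side8.png

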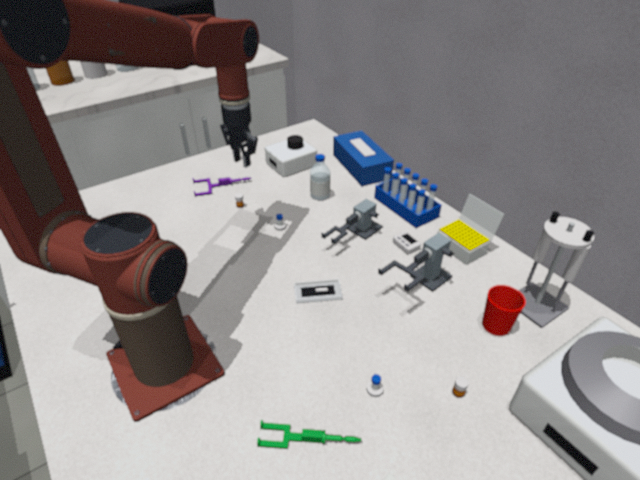

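View pics/top8.png

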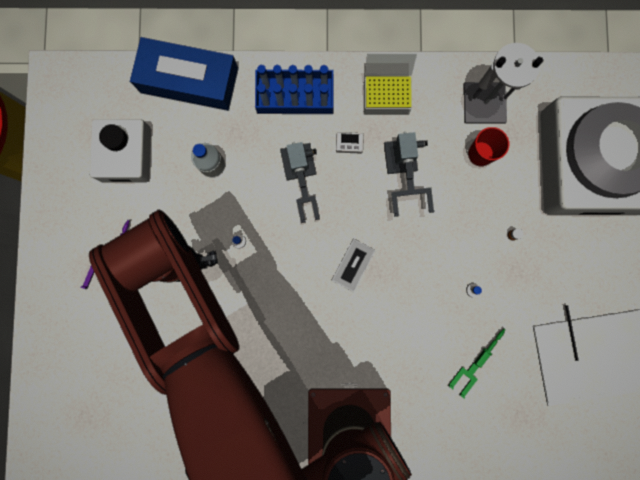

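Both hangers sit in their holders, and every bystander is where it was. As a numeric check of seating and level, I'll fit depth, yaw, pitch and roll from the outlines.

```bash
python3 - <<'E'
from h import *
from scipy.optimize import minimize
from scipy.spatial.transform import Rotation as Rn
D=pickle.load(open('d3.pkl','rb'))
for n,w,x,y,yaw,z in(("hanger_wide",96,.660,-.1415,7,.11),("hanger_narrow",48,.6465,.1235,11,.07)):
    ps=[p+np.array([-.026,0,-.013]) for p in hanger(w)]
    vis=ps[:2]+ps[4:]
    T={}
    for cam in("top","side"):
        c=proj([[x-.08,y,z]],cam)[0]
        b=min(D[cam,n],key=lambda d:np.hypot(*(np.array(np.nonzero(d['region'])).mean(1)[::-1]-c)))['region']
        ys,xs=np.nonzero(b);r=(xs.min()-12,ys.min()-12,xs.max()+13,ys.max()+13);T[cam]=(b[r[1]:r[3],r[0]:r[2]].astype(float),r)
    def parts(p,k):
        R=Rn.from_euler('ZYX',[np.radians(yaw)+p[0]*10,p[1]*10,p[2]*10]).as_matrix()
        R0=Rn.from_euler('Z',np.radians(yaw)).as_matrix()
        return [q@R.T+[x,y,z]+R0@np.array([p[3],p[4],p[5]])+R0@np.array([p[6],p[7],0])*k for q in vis]
    def cost(p):
        # k=+-1: per-camera calibration offset, lightly penalised
        return sum(np.abs(cv2.GaussianBlur(mask(parts(p,k),c,T[c][1])-T[c][0],(0,0),.7)).sum()/T[c][0].sum() for c,k in(("top",-1),("side",1)))+ (np.sum(p[3:]**2))/.01**2*.05
    s=np.zeros(8);sim=np.array([s]+[s+.006*np.eye(8)[k] for k in range(8)])
    r=minimize(cost,s,method='Nelder-Mead',options=dict(initial_simplex=sim,maxiter=4000,xatol=1e-5,fatol=1e-5))
    print(n,'dyaw,pitch,roll deg',np.degrees(r.x[:3]*10).round(1),'axial,lat,z,camoff mm',(r.x[3:]*1000).round(1),round(r.fun,3))
E
```

```text
hanger_wide dyaw,pitch,roll deg [-1.4 -3.8 -4.4] axial,lat,z,camoff mm [ 0.6  1.5 -0.6  1.3  0.4] 0.295
hanger_narrow dyaw,pitch,roll deg [ 1.2 -1.6  2.6] axial,lat,z,camoff mm [-1.  -0.2 -0.2  0.1 -0.6] 0.381
```

```bash
python3 - <<'E'
from h import *
from plant import get_image
D=pickle.load(open('d3.pkl','rb'))
def P(yaw,pitch,roll,w,x,y,z):
    ps=[p+np.array([-.026,0,-.013]) for p in hanger(w)];ps=ps[:2]+ps[4:]
    from scipy.spatial.transform import Rotation as Rn
    R=Rn.from_euler('ZYX',np.radians([yaw,pitch,roll])).as_matrix()
    return [q@R.T+[x,y,z] for q in ps]
o=np.zeros((600,800,3),np.uint8)
for j,(roll,pit) in enumerate(((0,-1.5),(-4.4,-3))):
  for i,(cam,r) in enumerate((("side",(370,235,450,297)),("top",(380,150,460,222)))):
    overlay(D[cam],P(5.3,pit,roll,96,.6600,-.1405,.11),cam,r,5,"pics/b.png")
    b=cv2.imread("pics/b.png")[:300,:400];o[i*300:i*300+b.shape[0],j*400:j*400+b.shape[1]]=b
cv2.imwrite("pics/m9.png",o)
E
```

```text
(no output)
```

View pics/m9.png

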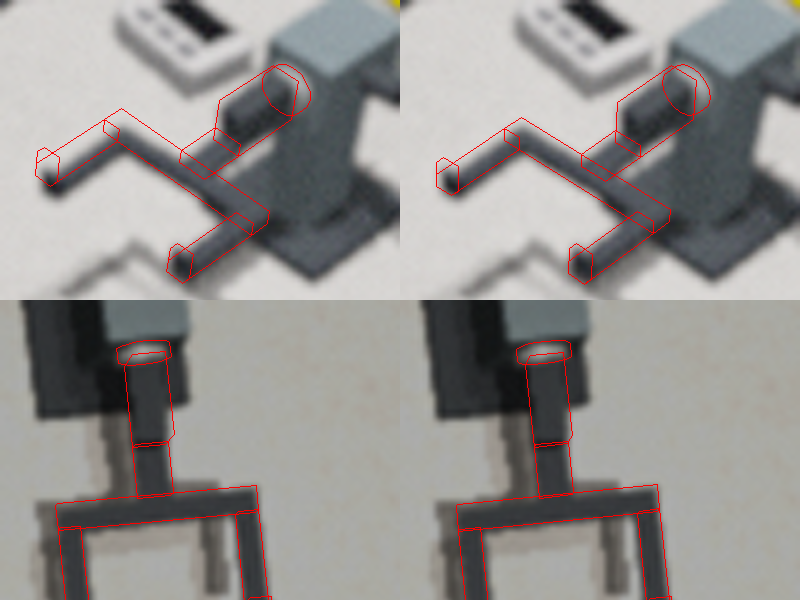

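The numeric fit shows the wide fork rolled by about 4–5°: in the roll-0 overlay its left prong sits about 3 px low. It probably twisted as the fingers opened under side load. I'll regrip lightly to level it, cancel the side force, then release.

```bash
python3 plan.py 634 -143.5 225 6 16 | sed -n '1p;2p;9p;17p'
```

```text
t 26.85 from [399.7 339.6 217.3] F [ 1.1  1.1 -0.6] dist 536.9 turn deg 5.0
-8.6,-32.4,-0.5,-0.000,0.000,0.005
-9.9,-32.1,-0.5,-0.000,0.000,0.005
-11.2,-31.6,-0.5,-0.000,0.000,0.005
```

```bash
python3 -m crank '[-4,-18,-0.5,0,0,0.005,-9,-32.4,-0.5,0,0,0.005,-9,-32.3,-0.5,0,0,0.005,-9.3,-32.2,-0.5,0,0,0.005,-9.5,-32.2,-0.5,0,0,0.005,-9.6,-32.1,-0.5,0,0,0.005,-9.8,-32.1,-0.5,0,0,0.005,-9.9,-32.1,-0.5,0,0,0.005]' 50 20
python3 -m crank '[-10,-32,-0.5,0,0,0.005,-10.2,-32,-0.5,0,0,0.005,-10.4,-32,-0.5,0,0,0.005,-10.6,-32,-0.5,0,0,0.005,-10.7,-31.8,-0.5,0,0,0.005,-10.9,-31.7,-0.5,0,0,0.005,-11,-31.6,-0.5,0,0,0.005,-13,-36,-0.5,0,0,0.005]'
python3 -m crank '[-2,-8,0,0,0,0,0,0,0,0,0,0,0,0,0,0,0,0,0,0,0,0,0,0]'
python3 plan.py 634 -143.5 102 6 4
```

```text
t: 27.65
position: [0.5111, 0.1108, 0.2213]
orientation: [0.0, -0.076, 0.997, 0.0]
ft_force: [0.9, -0.0, -0.5]
gripper_width: 0.0498
t: 28.45
position: [0.6316, -0.1339, 0.2251]
orientation: [-0.0, -0.056, 0.998, 0.0]
ft_force: [1.5, -0.1, 0.5]
gripper_width: 0.0499
t: 28.85
position: [0.634, -0.1387, 0.2252]
orientation: [-0.0, -0.057, 0.998, 0.0]
ft_force: [0.3, -0.4, -0.7]
gripper_width: 0.0503
t 28.85 from [ 634.  -138.7  225.2] F [ 0.3 -0.4 -0.7] dist 123.3 turn deg 0.5
0.1,-1.2,30.8,0.000,-0.000,0.002
0.1,-1.2,30.8,0.000,-0.000,0.002
0.1,-1.2,30.8,0.000,-0.000,0.002
0.1,-1.2,30.8,0.000,-0.000,0.002
```

```bash
python3 -m crank '[0,-1.5,25,0,0,0.003,0,-1.5,30,0,0,0.003,0,-1,25,0,0,0.003,0,-0.8,18,0,0,0,0,0,8,0,0,0,0,0,0,0,0,0,0,0,0,0,0,0]'
python3 plan.py 634 -143.5 102 6 1
```

```text
t: 29.55
position: [0.6356, -0.1443, 0.1204]
orientation: [0.001, -0.052, 0.999, -0.0]
ft_force: [0.4, -0.0, -0.0]
gripper_width: 0.05
t 29.55 from [ 635.6 -144.3  120.4] F [ 0.4 -0.  -0. ] dist 18.5 turn deg 0.1
1.5,1.0,18.4,-0.001,0.001,0.000
```

```bash
python3 -m crank '[1.5,1,9,0,0,0,0,0,8,0,0,0,0,0,1,0,0,0,0,0,0,0,0,0,0,0,0,0,0,0]'
python3 plan.py 634 -143.5 102 6 1
python3 -m crank '[0,0,0,0,0,0,0,0,0,0,0,0,0,0,0,0,0,0,0,0,0,0,0,0,0,0,0,0,0,0]' 0 25
python3 -c "
from plant import readout
s=readout.read_state();print(s['t'],(s['position']*1000).round(1),s['ft_force'].round(1),s['wrist_torque'].round(2))"
```

```text
t: 30.05
position: [0.6335, -0.1439, 0.1013]
orientation: [0.0, -0.052, 0.999, -0.0]
ft_force: [0.9, 0.0, -0.2]
gripper_width: 0.0501
t 30.05 from [ 633.5 -143.9  101.3] F [ 0.9  0.  -0.2] dist 1.0 turn deg 0.0
-0.6,0.4,-0.7,-0.000,0.000,-0.001
t: 30.55
position: [0.6335, -0.1435, 0.1015]
orientation: [0.0, -0.052, 0.999, 0.0]
ft_force: [-0.9, 2.9, 3.0]
gripper_width: 0.0156
30.55 [ 633.5 -143.5  101.5] [-0.9  2.9  3. ] [0.43 0.13 0.14]
```

```bash
python3 -m crank '[0,0.8,0,0,0,0,0,0,0,0,0,0,0,0,0,0,0,0]'
python3 - <<'E'
from h import *
from plant import get_image,readout
s=readout.read_state();print(s['t'],(s['position']*1000).round(1),s['ft_force'].round(1),s['wrist_torque'].round(2))
from scipy.spatial.transform import Rotation as Rn
def P(yaw,pitch,roll,w,x,y,z):
    ps=[p+np.array([-.026,0,-.013]) for p in hanger(w)];ps=ps[:2]+ps[4:]
    R=Rn.from_euler('ZYX',np.radians([yaw,pitch,roll])).as_matrix()
    return [q@R.T+[x,y,z] for q in ps]
im=get_image("side");overlay(im,P(6,-1,0,96,.66,-.1405,.11),"side",(370,225,460,300),6,"pics/s10.png")
E
```

```text
t: 30.85
position: [0.6335, -0.1431, 0.1014]
orientation: [0.0, -0.052, 0.999, -0.0]
ft_force: [-1.3, 0.6, 2.4]
gripper_width: 0.0156
30.85 [ 633.5 -143.1  101.4] [-1.3  0.6  2.4] [0.21 0.07 0.08]
```

View pics/s10.png

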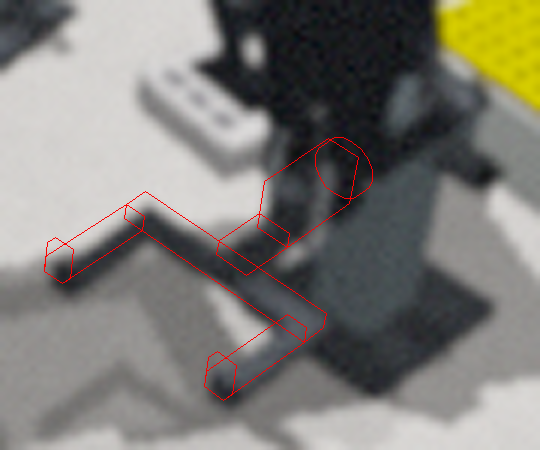

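The regripped fork looks level, with both prongs offset equally from the model. I'll release gently with the side force near zero.

```bash
python3 -m crank '[0,0.2,0,0,0,0,0,0,0,0,0,0,0,0,0,0,0,0]' 
python3 -m crank '[0,0,0,0,0,0,0,0,0,0,0,0]' 19
python3 -m crank '[0,0,0,0,0,0,0,0,0,0,0,0,0,0,0,0,0,0]' 40
python3 -m crank '[0,0,-15,0,0,0,0,0,-30,0,0,0,0,0,-40,0,0,0,0,0,-40,0,0,0,20,10,-20,0,0,0,20,35,0,0,0,0,20,40,0,0,0,0,20,40,0,0,0,0]'
python3 -m crank '[10,40,0,0,0,0,10,40,0,0,0,0,10,40,0,0,0,0,10,40,0,0,0,0,10,40,0,0,0,0,0,40,0,0,0,0,0,20,0,0,0,0,0,0,0,0,0,0]'
```

```text
t: 31.2
position: [0.6334, -0.143, 0.1014]
orientation: [0.0, -0.052, 0.999, -0.0]
ft_force: [-1.0, 0.3, 3.5]
gripper_width: 0.0155
t: 31.4
position: [0.6329, -0.1429, 0.1006]
orientation: [-0.0, -0.052, 0.999, 0.0]
ft_force: [0.8, 0.5, -0.2]
gripper_width: 0.0193
t: 31.7
position: [0.6332, -0.1428, 0.101]
orientation: [-0.0, -0.052, 0.999, 0.0]
ft_force: [-0.1, 0.5, -0.6]
gripper_width: 0.0401
t: 32.5
position: [0.54, -0.0261, 0.2478]
orientation: [0.001, -0.051, 0.999, -0.0]
ft_force: [1.0, 0.9, -0.4]
gripper_width: 0.04
t: 33.3
position: [0.4635, 0.2291, 0.2476]
orientation: [0.001, -0.054, 0.999, 0.001]
ft_force: [-0.7, -0.6, 0.1]
gripper_width: 0.0403
```

```bash
cat > chk.py <<'E'
import sys
from h import *
from plant import get_image,outline_of,readout
from scipy.optimize import minimize
from scipy.spatial.transform import Rotation as Rn
tag=sys.argv[1]
D={c:get_image(c) for c in("side","top")}
o=np.zeros((600,800,3),np.uint8)
for i,(n,w,x,y,yaw,z,rs,rt) in enumerate((("hanger_wide",96,.660,-.1415,7,.11,(370,235,450,295),(380,150,460,210)),("hanger_narrow",48,.6465,.1235,11,.07,(310,190,390,250),(270,165,350,225)))):
    ps=[p+np.array([-.026,0,-.013]) for p in hanger(w)];vis=ps[:2]+ps[4:]
    T={}
    for cam in("top","side"):
        L=outline_of(n,cam);c=proj([[x-.08,y,z]],cam)[0]
        b=min(L,key=lambda d:np.hypot(*(np.array(np.nonzero(d['region'])).mean(1)[::-1]-c)))['region']
        ys,xs=np.nonzero(b);r=(xs.min()-12,ys.min()-12,xs.max()+13,ys.max()+13);T[cam]=(b[r[1]:r[3],r[0]:r[2]].astype(float),r)
    R0=Rn.from_euler('Z',np.radians(yaw)).as_matrix()
    def parts(p,k):
        R=Rn.from_euler('ZYX',[np.radians(yaw)+p[0]*10,p[1]*10,p[2]*10]).as_matrix()
        return [q@R.T+[x,y,z]+R0@np.array([p[3],p[4],p[5]])+R0@np.array([p[6],p[7],0])*k for q in vis]
    def cost(p):
        return sum(np.abs(cv2.GaussianBlur(mask(parts(p,k),c,T[c][1])-T[c][0],(0,0),.7)).sum()/T[c][0].sum() for c,k in(("top",-1),("side",1)))+(np.sum(p[3:]**2))/.01**2*.05
    best=None
    for sg in(.006,-.006):
        s=np.zeros(8);sim=np.array([s]+[s+sg*np.eye(8)[k] for k in range(8)])
        r=minimize(cost,s,method='Nelder-Mead',options=dict(initial_simplex=sim,maxiter=4000,xatol=1e-5,fatol=1e-5))
        print(n,'dyaw,pitch,roll',np.degrees(r.x[:3]*10).round(1),'axial,lat,z,off mm',(r.x[3:]*1000).round(1),round(r.fun,3))
    p0=np.zeros(8);p0[1]=np.radians(-1.5)/10
    for j,(cam,rr) in enumerate((("side",rs),("top",rt))):
        overlay(D[cam],parts(p0,0),cam,rr,5,"pics/b.png");o[i*300:i*300+300,j*400:j*400+400]=cv2.imread("pics/b.png")
cv2.imwrite(f"pics/m{tag}.png",o)
cv2.imwrite(f"pics/side{tag}.png",D["side"][:,:,::-1]);cv2.imwrite(f"pics/top{tag}.png",D["top"][:,:,::-1])
print(readout.read_state()['t'])
E
python3 chk.py 11
```

```text
hanger_wide dyaw,pitch,roll [-1.1 -5.7 -0.6] axial,lat,z,off mm [1.  0.8 0.3 2.6 0.4] 0.227
hanger_wide dyaw,pitch,roll [-0.5 -4.8 -0.6] axial,lat,z,off mm [ 0.4  1.1  0.7  1.8 -0.1] 0.221
hanger_narrow dyaw,pitch,roll [ 1.6 -0.1  1.7] axial,lat,z,off mm [-0.4  0.  -0.9  0.  -1. ] 0.36
hanger_narrow dyaw,pitch,roll [ 0.6 -1.4 -1.8] axial,lat,z,off mm [ 0.5 -0.4 -0.3  0.8 -0.4] 0.366
33.6
```

View pics/m11.png

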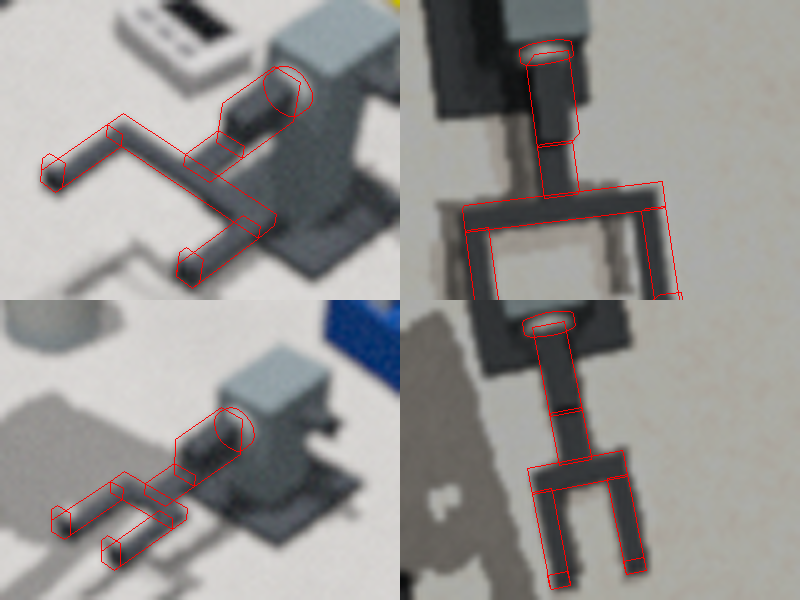

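View pics/side11.png

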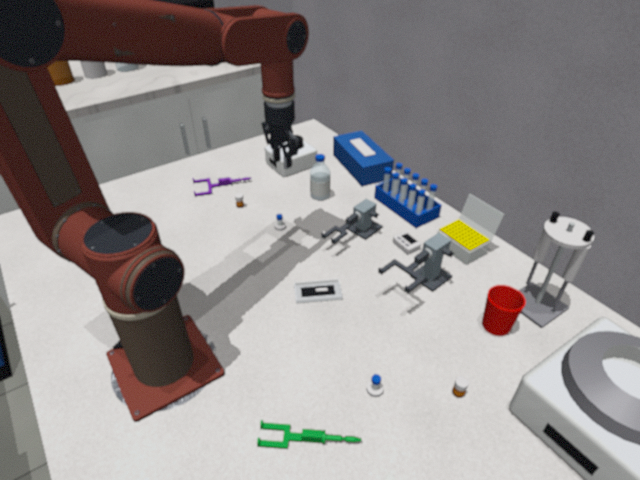

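```bash
python3 - <<'E'
import cv2,numpy as np
for c,rs in(("top",dict(tray=(325,230,380,295),vial_b=(502,222,525,245),tube_b=(462,278,488,302),timer=(332,128,368,158),beaker=(460,122,515,170),bottle=(188,138,228,178))),("side",dict(vial_a=(228,190,250,210),tube_a=(270,208,290,234),bottle=(305,150,335,205),tray=(290,275,345,305)))):
    a=cv2.imread(f"pics/{c}0.png",0).astype(np.float32);b=cv2.imread(f"pics/{c}11.png",0).astype(np.float32)
    for n,(x0,y0,x1,y1) in rs.items():
        print(c,n,np.round(cv2.phaseCorrelate(a[y0:y1,x0:x1].copy(),b[y0:y1,x0:x1].copy()),2) if 0 else [round(v,2) for v in cv2.phaseCorrelate(a[y0:y1,x0:x1].copy(),b[y0:y1,x0:x1].copy())[0]])
E
```

```text
top tray [0.03, -0.01]
top vial_b [0.02, 0.02]
top tube_b [0.47, -0.17]
top timer [-0.06, -0.09]
top beaker [0.01, 0.01]
top bottle [0.05, -0.12]
side vial_a [-0.18, 0.08]
side tube_a [0.18, 0.75]
side bottle [-0.02, -0.02]
side tray [0.13, -0.02]
```

The bystanders are unmoved to within a fraction of a pixel; the tubes' slightly larger readings are probably noise and shadow. The arm touches nothing, so I'm handing in.

```bash
python3 -c "
from plant import arm,readout
print(arm.sign_off(),readout.read_state()['t'])"
```

```text
the job is handed in; nothing more can be done
the job is handed in; nothing more can be done
```

Both hangers are in their holders, the wide arm in the tall one first and then the narrow arm in the low one. I handed the job in after about 34 s on the robot's clock. `sign_off` gives no verdict.

**Seating:** Each arm was pushed until the collar stopped hard, at 12.5 N for the wide arm and 16 N for the narrow, with no further travel. In both cases the sideways force fell as the rod came home, as it should when the plunger enters the groove. I could not see the groove or read the plunger directly. Outline fits afterwards put both collars within about 1 mm of home.

**Level:** My first check found the wide fork rolled about 4° after release. I regripped it lightly, cancelled the side force and released it again. It now fits at −0.6° roll. The narrow fork was left alone and fits within about 2° of level.

**Doubtful numbers:** The two narrow roll fits disagreed in sign (+1.7° and −1.8°). The wide fork's fitted pitch of about −5° is more than the bore's play allows (roughly 2.5°). I read both as limits of the fit, with at most a small droop within the play.

**Bystanders:** Most things I compared between the first and last pictures had moved less than 0.2 px. The two tubes read 0.5 to 0.8 px; I think that is noise and shadow, as the fingers never came near them. The purple and green look-alikes were not touched.

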